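# Dry-stack a shoe heel, pressing each lift flat

### The job

Build up the heel dry on the upturned shoe last in the blue vise: lay the large tan lift on the heel seat, then the smaller dark brown lift, then the black rubber top piece, each with its straight front edge towards the toe and centred on what is below it, with an even rim showing all round. Set each piece down rather than drop it, let go, and press it firmly for a moment with your fingertips to feel that it lies flat before you bring the next one, the top piece too. Leave the red piece and everything else on the bench where they are.

Things in the scene. Friction and masses are not known exactly. Their poses are not given: they have to be found in the camera images.
- seat (a point): Heel seat: flat level area at the heel end of the dark sole on the upturned last. Point at its centre on the sole's upper face, 164 mm above the bench; x level towards the toe, y across, z up. 60 mm wide; half-round back ends 31 mm behind the point; flat to 35 mm in front of it, then the sole rises smoothly, to 24 mm higher at 120 mm in front. Rigid.
- vise: Blue bench vise bolted to the bench, placed and turned otherwise each time; no part of it is higher than 106 mm. It holds a pale wooden shoe last, 242 mm long, by the cone, upside down, dark brown sole up. Point on the bench under the vise's middle; x along the last to the toe.
- toe (a point): Tip of the toe of the clamped last, on the sole, 206 mm from the heel seat's point.
- big_centre (a point): Largest heel lift, tan leatherboard (stiff), 60 mm long (x), 58 mm wide (y). D-shaped plate 8 mm thick with a straight front edge, straight parallel sides and a half-round back. Point at its centre (mid length, width and thickness); x towards the straight front edge, y across its width, z up. Lies flat on the green mat, at least 25 mm free beside each side. About 27 g.
- mid_centre (a point): Smaller heel lift, dark brown leatherboard (stiff), 56 mm long (x), 54 mm wide (y). D-shaped plate 8 mm thick with a straight front edge, straight parallel sides and a half-round back. Point at its centre (mid length, width and thickness); x towards the straight front edge, y across its width, z up. Lies flat on the green mat, at least 25 mm free beside each side. About 23 g.
- cap_centre (a point): Black rubber (hard) top piece, 52 mm long (x), 50 mm wide (y). D-shaped plate 8 mm thick with a straight front edge, straight parallel sides and a half-round back. Point at its centre (mid length, width and thickness); x towards the straight front edge, y across its width, z up. Lies flat on the green mat, at least 25 mm free beside each side. About 24 g.
- big_front (a point): Middle of the straight front edge of the tan lift, half-way up, 30 mm from its centre.
- mid_front (a point): Middle of the straight front edge of the dark brown lift, half-way up, 28 mm from its centre.
- cap_front (a point): Middle of the straight front edge of the black top piece, half-way up, 26 mm from its centre.
- red_centre (a point): Spare red top piece, 64 x 56 x 8 mm, lying on the mat among the others; not wanted. Point at its centre.
- mat: Green cutting mat on the bench, 320 x 440 mm, 2 mm thick (its upper surface is 2 mm above the bench). Point under its centre.
- spare_last: Bystander: loose wooden last lying on its side, 242 mm long (x), about 80 mm high and 90 mm deep. Point under its middle.
- rasp: Bystander: rasp with a red handle, lying flat, 330 mm long, 26 mm high. Point under the joint of handle (-x) and blade (+x).
- hammer: Bystander: shoemaker's hammer lying flat, wooden handle 200 mm long to -x, steel head, 34 mm high. Point under where the head begins.
- thread: Bystander: white cone of thread, 60 mm across, 68 mm high. Point at the centre of its foot.
- brads: Bystander: closed glass jar, 52 mm across, 62 mm high. Point at the centre of its foot.
- pen: Bystander: black and blue marker pen lying flat, 140 mm long, 11 mm thick. Point near its middle.
Mind the look-alikes: they are no part of the job. Leave any purple or white look-alike of the part that bears mid_centre alone.

How it is judged:
By the outcome, as a careful person would: the job done as asked, in the order asked, and still so for the second after the job is handed in, with the robot touching nothing.
It also fails if it takes over 72 s, if anything falls off the work surface, if the arm or the gripper's body presses on something with over 40 N, if the wrist force passes 120 N, or if a joint passes its speed limit or range.

### The arm

A 6-joint arm with a two-finger parallel gripper is mounted at the origin on the work surface. World frame = base frame: x ahead of the robot, y to its left, z up, the work surface at z = 0. Lengths are in m, angles in rad, forces in N, time in s.
With the tool pointing down it reaches from about 0.325 to 0.9 m from the base axis. Payload 3.5 kg.
Tool frame: the origin (TCP) lies on the centre line of the jaws, within the pads' length; the fingertips stand 11 mm ahead of it and the grasp point (between the pads) lies 8 mm behind it; x points along the fingers, z is the direction in which the jaws open and shut, and the axes are right-handed (so a half turn about x gives the same grasp; the last joint's range is limited). The gripper opens to 85 mm and grips with 20 to 120 N. Pads are 22 mm wide; open, the fingers measure 114 mm over their backs; the gripper's body (76 mm by 85 mm) begins 54 mm behind the grasp point. The pads swing forward as they close: fully open they stand 13 mm farther back than shut.
Start: joints at [-1.422, 0.276, -0.026, 1.268, 0, 1.467], TCP at [0.156, -0.605, 0.242] pointing down, gripper open.
Joint ranges: [-3.12, 3.12], [-0.85, 1.88], [-1.08, 1.24], [-1.95, 2.15], [-1.57, 1.53], [-3.14, 3.14]. Speed limits (rad/s): [2.57, 2.57, 3.14, 3.14, 3.14, 3.14].

### API

Orientations are given as a unit quaternion [x, y, z, w].
In Python, from bench import * gives the robot as it stands. The module is installed in compiled form; this text tells all that it offers.
- The arm moves only by the tool step_arm, never from a script. Its argument "motion" is a list that holds one entry, the list of rows, each a list of 7 numbers: the shift along the world's x, y, z in cm, then the turn, a rotation vector about the world's x, y, z in rad, then the finger opening in cm, from 0 to 8.54. In form: [[[x, y, z, ax, ay, az, claw], ...]]. A call has 1 to 8 rows; each row is the pose to reach, as a shift and turn from the pose commanded when the call began; what a row does not reach only later rows make up. A row lasts 1/12 s, in which the tool goes at most 41.7 mm and 7.16 degrees, less where a joint would pass 70% of its speed; a pose out of reach is approached as far as the arm can. A call with a gripper value outside its range is refused whole. The fingers move at their own pace and stop on an object; "newtons" is the grip in N (left out, the last holds). Time passes only in rows, so rows that repeat a pose let the fingers close. It gives the time, the measured TCP pose, the force and the opening at its end, in the units of the state.
- get_state(): the state, without advancing time (a new reading comes with each control period).
- grab_frame(name): name is "side" or "top"; returns a dict with "pixels" (420x560x3 uint8, red, green, blue), "depth" (420x560 float32, m along the optical axis (not along the pixel's ray), 0 where there is no reading), "fov_y" (degrees; the focal length in pixels is half the picture's height over the tangent of half this angle, whatever the lens; pixels are square), "cx", "cy" (the principal point, pixels), "dist" ([k1, k2, p1, p2, k3] as OpenCV has them; the pictures are not rectified), "R" (3x3) and "t" (3): a world point X has camera coordinates R X + t. Camera axes: x right, y down, z forward; pixel columns grow to the right and rows downward; lengths in m; the calibration is good to about 2 mm. A picture is of the moment at which its call begins.
- hand_in(): hands the job in, once; it reports no verdict.
Trained networks look in a picture, given as the dict that the camera call returned (one of the last four; its "shot" number tells which), for a name from the list of things; names that differ only in an ending like _2 or _b are one class to them, and where a whole thing is asked for, a point or a joint stands for the part that bears it (a point fixed in the world has none). Each returns a list of dicts, best first, with "p" (0 to 1); they miss things now and then, are a little off and sometimes report something else, mostly with a low value. They report only what shows in the picture. A call takes as long as a camera call. They do not tell look-alikes from the thing itself.
- recognise(query, picture): "box" ([left, top, width, height] in pixels, round what is visible of it).
- silhouettes(query, picture): "mask" (420x560 bool, what is visible of it) and "box" ([left, top, width, height] in pixels, round what is visible of it).
- place_of(query, picture): "centre" ([column, row] in pixels: a listed point, or the origin of a listed thing).
The state is a dict: "time": time; "q": joint angles; "joint_vel": joint speeds; "joint_torque": joint torques, N m; "tcp_pos": TCP position; "eef_rot": TCP orientation; "force": force on the tool from outside, world axes, zero at the start; "ft_torque": the same for the moment, N m; "gripper_width": finger opening in m.
Only numpy, scipy, OpenCV 4.12 (cv2) and the standard library are available. Lean on these libraries where they do the work, as an engineer would, in place of code of your own. Each camera call takes 0.05 s, during which the arm holds its last target. There are 200 camera calls.

## Working session

There is one attempt and no reset: what is moved stays moved. The work goes in short steps, Python scripts to look and compute and a tool call to move; the robot and the scene stay as the last step left them, time stands still between calls to the robot, and variables do not carry over. Pictures are saved under pics/ and viewed, about 8 in all and at most 12, crops included, and the job is handed in when it is done.

Besides the shell and the picture viewer there is one more tool, called after "Call:" by a JSON object that holds its "name" and its "arguments". step_arm: Moves the arm, as the interface text tells. Its arguments: {"type":"object","properties":{"motion":{"type":"array","items":{"type":"array","items":{"type":"array","items":{"type":"number"}}}},"newtons":{"type":"number"}},"required":["motion"]}

```bash
mkdir -p pics; cat > h.py <<'E'
from bench import *
import numpy as np, cv2
def K(f):
    h,w=f["depth"].shape; a=h/2/np.tan(np.radians(f["fov_y"])/2)
    return np.array([[a,0,f["cx"]],[0,a,f["cy"]],[0,0,1.]])
def ray(f,uv):
    p=cv2.undistortPoints(np.array(uv,float).reshape(-1,1,2),K(f),np.array(f["dist"],float)).reshape(-1,2)
    return np.c_[p,np.ones(len(p))]
def at_z(f,uv,z):
    R,t=np.array(f["R"]),np.array(f["t"]); d=ray(f,uv)@R; c=-R.T@t
    return c+d*((z-c[2])/d[:,2])[:,None]
def at_depth(f,uv,depth):
    R,t=np.array(f["R"]),np.array(f["t"]); return (ray(f,uv)*np.asarray(depth)[:,None]-t)@R
def proj(f,X):
    return cv2.projectPoints(np.array(X,float).reshape(-1,1,3),cv2.Rodrigues(np.array(f["R"]))[0],np.array(f["t"],float),K(f),np.array(f["dist"],float))[0].reshape(-1,2)
def save(f,n): cv2.imwrite("pics/"+n,f["pixels"][...,::-1])
E
python3 - <<'E'
from h import *
print(get_state())
for n in("top","side"):
    f=grab_frame(n); save(f,n+"0.png")
    print(n,-np.array(f["R"]).T@f["t"],f["fov_y"])
    for q,z in dict(seat=.164,toe=.188,big_centre=.006,big_front=.006,mid_centre=.006,mid_front=.006,cap_centre=.006,cap_front=.006,red_centre=.006,vise=0,thread=0,brads=0,spare_last=0).items():
        for r in place_of(q,f)[:3]: print(q,round(r["p"],2),np.round(r["centre"],1),np.round(at_z(f,[r["centre"]],z)[0],4))
E
```

```text
{'time': 0.0, 'q': array([-1.42242048e+00,  2.77111470e-01, -2.79347704e-02,  1.26799057e+00,
        2.54638676e-05,  1.46738542e+00]), 'joint_vel': array([-5.69714034e-04, -5.09865112e-05, -6.26299455e-04,  9.90699134e-04,
        4.12568656e-04, -8.11168036e-04]), 'joint_torque': array([-1.47909082e-03, -4.45507944e+01,  2.95202333e+01,  1.64735899e-02,
       -2.11857118e-04,  4.23182811e-06]), 'tcp_pos': array([ 0.15558461, -0.60452391,  0.24114765]), 'eef_rot': array([ 0.43381603,  0.55938948, -0.43270824,  0.55825678]), 'force': array([-0.75706894,  0.85016476, -0.02372763]), 'ft_torque': array([ 0.00168105, -0.01086057,  0.04327627]), 'gripper_width': 0.08528043581275527}
top [0.26727933 0.0664692  1.44402262] 52.324767867459705
seat 0.79 [315.  204.5] [ 0.5095 -0.0396  0.164 ]
toe 0.6 [378.3 234.8] [ 0.4081 -0.2213  0.188 ]
big_centre 0.66 [221.6 178.6] [0.6407 0.2671 0.006 ]
big_front 0.54 [230.5 186. ] [0.6133 0.2363 0.006 ]
mid_centre 0.74 [213.5 226.1] [0.4751 0.2955 0.006 ]
mid_centre 0.72 [225.9 295.6] [0.2413 0.2552 0.006 ]
mid_centre 0.69 [126.2 230.9] [0.4671 0.5963
[... 1124 characters left out ...]
 [296.1 323.8] [0.266  0.2536 0.006 ]
mid_front 0.65 [142.4 362. ] [0.4907 0.6173 0.006 ]
mid_front 0.64 [243.5 283. ] [0.4676 0.2611 0.006 ]
cap_centre 0.69 [244.2 230.4] [0.6049 0.122  0.006 ]
cap_centre 0.4 [210.8 247.7] [0.6328 0.2414 0.006 ]
cap_front 0.65 [245.3 229.7] [0.6044 0.1175 0.006 ]
red_centre 0.69 [269.6 266.8] [0.4502 0.1667 0.006 ]
red_centre 0.55 [243.  283.4] [0.4677 0.2631 0.006 ]
vise 0.88 [304.9 220.1] [ 0.493 -0.048  0.   ]
vise 0.57 [245.  227.7] [0.6143 0.1094 0.    ]
thread 0.73 [283.2 309.8] [0.324  0.2436 0.    ]
thread 0.54 [166.4 242.7] [0.753  0.3224 0.    ]
brads 0.87 [211.7 205.1] [0.7638 0.1189 0.    ]
spare_last 0.96 [380.3 154.5] [ 0.4912 -0.4768  0.    ]
```

```bash
python3 -c "
import cv2
a=cv2.imread('pics/top0.png');b=cv2.imread('pics/side0.png')
cv2.imwrite('pics/t1.png',cv2.resize(a[110:330,100:400],(800,587),interpolation=cv2.INTER_CUBIC))
cv2.imwrite('pics/s1.png',cv2.resize(b[150:390,100:420],(800,600),interpolation=cv2.INTER_CUBIC))"
```

```text
(no output)
```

View pics/t1.png

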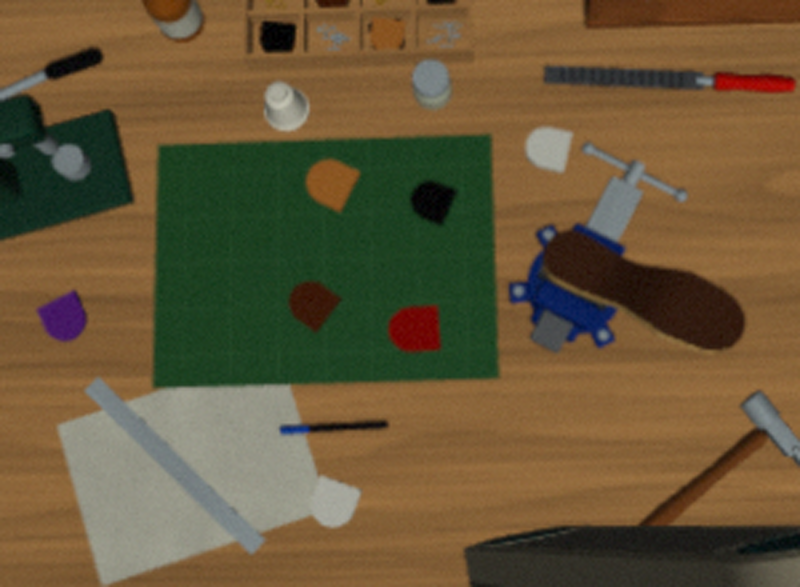

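View pics/s1.png

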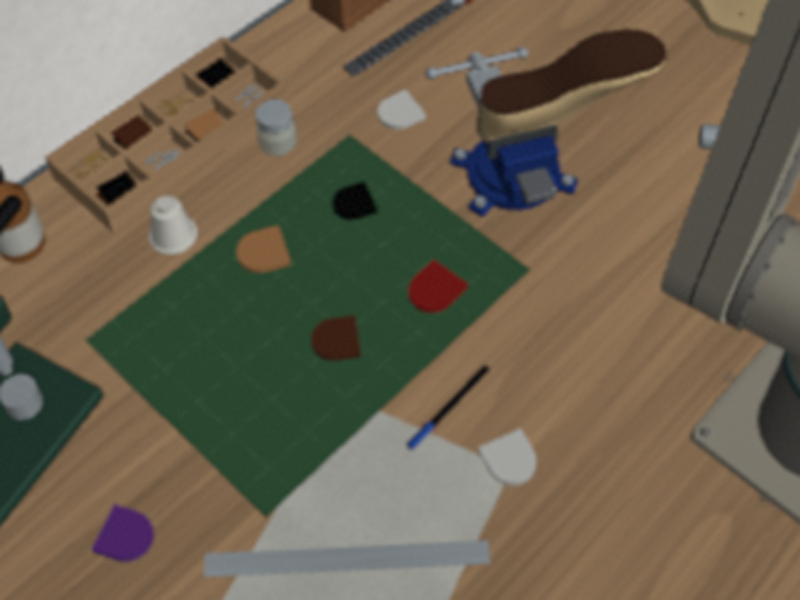

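The crops show these pieces on the mat, in top-crop pixels: tan at (333,185), dark brown at (315,305), black at (433,202) and red at (415,328). The purple and two white look-alikes lie off the mat. The heel is at about (570,250), with the toe towards the lower right. Next I fit the outlines to sub-pixel accuracy.

```bash
cat >> h.py <<'E'
from scipy.optimize import minimize
SZ=dict(big=(.060,.058),mid=(.056,.054),cap=(.052,.050))
def D(L,W,n=24):
    a=np.linspace(np.pi/2,3*np.pi/2,n); r=W/2
    return np.r_[np.c_[-L/2+r+r*np.cos(a),r*np.sin(a)],[[L/2,-r],[L/2,r]]]
def prism(name,p,z):
    d=D(*SZ[name]); c,s=np.cos(p[2]),np.sin(p[2]); xy=d@np.array([[c,s],[-s,c]])+p[:2]
    return np.r_[np.c_[xy,np.full(len(xy),z)],np.c_[xy,np.full(len(xy),z+.008)]]
def render(f,X,box,S=8,blur=.7):
    x0,y0,w,h=box; P=(proj(f,X)-[x0,y0]+.5)*S-.5
    m=np.zeros((h*S,w*S),np.float32); hull=cv2.convexHull(P.astype(np.float32))
    cv2.fillPoly(m,[np.round(hull*16).astype(np.int32)],1.,shift=4)
    return cv2.GaussianBlur(cv2.resize(m,(w,h),interpolation=cv2.INTER_AREA),(0,0),blur)
def fit(f,name,p0,z,R=18):
    u=proj(f,[[p0[0],p0[1],z+.004]])[0].astype(int); box=(u[0]-R,u[1]-R,2*R,2*R)
    I=f["pixels"][box[1]:box[1]+2*R,box[0]:box[0]+2*R].astype(float)
    def cost(q):
        m=render(f,prism(name,[p0[0]+q[0]/100,p0[1]+q[1]/100,p0[2]+q[2]],z),box)
        # image = bg + m*(fg-bg), linear solve
        A=np.c_[np.ones(m.size),m.ravel()]; B=I.reshape(-1,3)
        return ((B-A@np.linalg.lstsq(A,B,rcond=None)[0])**2).mean()
    best=min((minimize(cost,[0,0,a],method="Nelder-Mead",options=dict(initial_simplex=[[0,0,a],[.6,0,a],[0,.6,a],[0,0,a+.2]],xatol=.003,fatol=1e-3)) for a in (-.25,.25)),key=lambda r:r.fun)
    return np.array([p0[0]+best.x[0]/100,p0[1]+best.x[1]/100,p0[2]+best.x[2]]),best.fun**.5
E
python3 - <<'E'
from h import *
init=dict(big=(.638,.264,-2.3),mid=(.485,.287,-1.5),cap=(.613,.13,-1.2))
fs={n:grab_frame(n) for n in("top","side")}
for k,p in init.items():
    for n,f in fs.items():
        r=min((fit(f,k,(p[0],p[1],a),.002,14) for a in np.arange(0,6.2,1.05)),key=lambda r:r[1])
        print(k,n,np.round(r[0][:2]*1000,1),round(np.degrees(r[0][2])%360,1),round(r[1],2))
# sole contour
f=fs["top"]; I=f["pixels"].astype(float)
for q in("vise","seat"):
    for s in silhouettes(q,f)[:2]: print(q,s["p"],s["box"],s["mask"].sum())
print("depth seat",f["depth"][196:212:4,306:326:4])
d=f["depth"]; v,u=np.mgrid[185:250,295:390]; P=at_depth(f,np.c_[u.ravel(),v.ravel()],d[v,u].ravel()).reshape(v.shape+(3,))
np.set_printoptions(linewidth=250)
print((P[::4,::4,2]*1000).round().astype(int))
g=fs["side"]; big=cv2.resize(np.hstack([f["pixels"][185:250,298:388],g["pixels"][150:215,285:375]]),None,fx=4.4,fy=4.4,interpolation=cv2.INTER_NEAREST)
cv2.imwrite("pics/sole.png",big[...,::-1])
for x,y in((312,205),(320,210),(340,215),(370,232),(350,235),(300,215),(330,220)): print((x,y),f["pixels"][y,x],end=' ')
E
```

```text
big top [643.3 262.3] 243.0 2.8
big side [642.4 261.1] 241.8 8.94
mid top [485.3 286.5] 233.2 2.7
mid side [483.8 286.9] 233.7 1.81
cap top [614.7 130.3] 246.1 3.12
cap side [613.4 130.8] 244.7 2.41
vise 0.6 [292.1, 163.7, 84.1, 79.7] 2962
seat 0.95 [301.0, 196.1, 75.4, 44.6] 1739
seat 0.23 [207.3, 215.8, 21.4, 16.0] 226
depth seat [[1.4526901 1.3095229 1.3032026 1.3768619 1.3702189]
 [1.3015671 1.3020182 1.2984114 1.3044921 1.2985046]
 [1.3023967 1.2958001 1.3002405 1.3017241 1.2972115]
 [1.2958708 1.2981722 1.3033557 1.2978302 1.2976243]]
[[  4  10   5   4   5  -1  -3   1  69  69  70  70   3   7   2  62  -3   4   2   4  -1   3  -1   3]
 [ -3   2   0   1   5   4   0  68  67  70  67   3   4   0   1  -2   5  -2   5   0   2  -1  -1   4]
 [  4   1   4   2   0   1  -3  66  67  71  61   3   0   2  -2   3   0   1   2   5   4   3   6   7]
 [  7  -1  14  24 167 164 167 105  67  69   1   0   0   2  -3   4  -4   4   0   1  -3  -6   3   1]
 [  4   4   9 163 167 168 162 168 103 102   5  -1   1   1  -5  -2   5   3  -1   3   4   1   2   0]
 [  2   6  19 166 160 170 163 165 169 167   5  -1   1   5 
[... 584 characters left out ...]
0 189 192 191 190 189 187 190 188 186   6   8   3]
 [  8   8  75  71  72  73  22  11  20   1   4   1   5 186 191 188 192 187 186 188 182   1   8   2]
 [ -1   5  75  74  77   1   5  10  16   2   6   0  -1   0   5 181 186 187 183 185 182   3   5   1]
 [  0  -1  -3   5   2   3   7   3   2   1   6   3   7   4   4   1   3 180 177   5   5   1   0  -4]
 [  8   4   5  -1  -2   6   5   2   0   7  -3   2   7   1   2   2   2   3   1   4  -2   0   3   6]
 [  5   7   2  -2   5   4  -1   1   4  -3   2   3   1  -5   3   3   1   5   2   0   2   0  -1   0]]
(312, 205) [47 25 14] (320, 210) [48 27 17] (340, 215) [38 22 14] (370, 232) [50 28 20] (350, 235) [81 56 30] (300, 215) [ 2 25 79] (330, 220) [34 14  9]
```

View pics/sole.png

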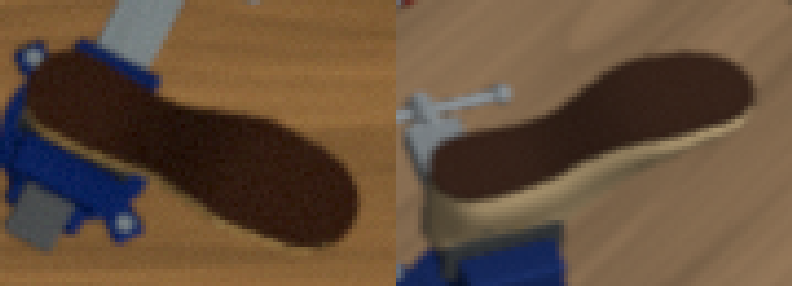

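```bash
cat >> h.py <<'E'
def sole_contour(f,box,z=.164,S=6):
    x0,y0,w,h=box; I=f["pixels"][y0:y0+h,x0:x0+w].astype(np.float32)
    I=cv2.resize(I,None,fx=S,fy=S,interpolation=cv2.INTER_CUBIC)
    dist=np.linalg.norm(I-[46,26,16],axis=2); m=(cv2.GaussianBlur(dist,(0,0),3)<32).astype(np.uint8)
    c=max(cv2.findContours(m,cv2.RETR_EXTERNAL,cv2.CHAIN_APPROX_NONE)[0],key=cv2.contourArea).reshape(-1,2)
    return at_z(f,(c+.5)/S-.5+[x0,y0],z)[:,:2]
E
python3 - <<'E'
from h import *
from scipy.optimize import least_squares
fs={n:grab_frame(n) for n in("top","side")}
for n,box,s0 in(("top",(292,185,100,65),(.5095,-.0396)),("side",(285,150,90,65),(.506,-.0358))):
    f=fs[n]; C=sole_contour(f,box)
    def loc(p,C): c,s=np.cos(p[2]),np.sin(p[2]); return (C-p[:2])@np.array([[c,-s],[s,c]])
    def sd(L,r=.030): # signed distance to back arc centre(-1mm) + sides
        return np.where(L[:,0]<-.001,np.hypot(L[:,0]+.001,L[:,1])-r,abs(L[:,1])-r)
    for a in (1,2):
      p=np.array([*s0,np.arctan2(-.17,-.10)])
      for front in(.005,.02,.02,.02) if a==1 else (.0,.0,.0):
        L=loc(p,C); S=C[(L[:,0]<front)&(abs(L[:,1])<.045)&(L[:,0]>-.05)]
        r=least_squares(lambda q:sd(loc(q,S)),p,loss="soft_l1",f_scale=.0015); p=r.x
      print(n,a,np.round(p[:2]*1000,1),np.degrees(p[2]).round(1)%360,"rms",np.sqrt((sd(loc(p,S))**2).mean())*1000)
      L=loc(p,C)*1000
      for sg in(1,-1):
        print([(x,round(float(np.median(L[(abs(L[:,0]-x)<2)&(L[:,1]*sg>0),1])),1)) for x in range(-25,60,8)])
      print("xmin",L[:,0].min(),"xmax",L[:,0].max(), L[L[:,0].argmax()])
    for q in("toe",):
        t=place_of(q,f)[0]["centre"]; T=at_z(f,[t],.188)[0,:2]; print("toe",T,loc(p,T[None])*1000)
E
```

```text
top 1 [505.4 -35.6] 245.6 rms 1.2949051227600583
[(-25, 15.8), (-17, 24.2), (-9, 30.1), (-1, 30.0), (7, 29.3), (15, 28.3), (23, 26.9), (31, 25.9), (39, 24.2), (47, 23.2), (55, 21.2)]
[(-25, -20.2), (-17, -26.4), (-9, -27.1), (-1, -27.7), (7, -28.1), (15, -28.7), (23, -29.5), (31, -28.9), (39, -29.4), (47, -28.8), (55, -28.6)]
xmin -31.44425361737368 xmax 210.55894601794486 [210.55894602  -6.47817131]
top 2 [505.6 -35.7] 270.5 rms 1.2626965590810408
[(-25, 16.9), (-17, 24.2), (-9, 27.6), (-1, 29.8), (7, 29.5), (15, 25.5), (23, 21.0), (31, 15.3), (39, 10.3), (47, 4.3), (55, 0.1)]
[(-25, -18.0), (-17, -22.6), (-9, -26.8), (-1, -31.2), (7, -36.1), (15, -39.0), (23, -43.2), (31, -46.6), (39, -49.7), (47, -52.8), (55, -56.6)]
xmin -31.944721481677284 xmax 191.62840751393495 [191.62840751 -77.13609172]
toe [ 0.41189842 -0.22454472] [[188.04046638 -95.42032563]]
side 1 [501.9 -35. ] 243.4 rms 2.788067508773769
[(-25, 15.7), (-17, 24.1), (-9, 27.1), (-1, 27.7), (7, 27.9), (15, 27.2), (23, 26.4), (31, 25.3), (39, 24.5), (47, 24.9), (55, 25.3)]
[(-25, -18.4), (-17, -23.4), (-9, -24.7), (-1, -25.5), (7, -25.8), (15, -25.7), (23, -25.4), (31, -25.0), (39, -24.2), (47, -23.8), (55, -21.9)]
xmin -34.93280620245715 xmax 214.52755052254392 [214.52755052  12.27308731]
side 2 [501.6 -34.9] 241.6 rms 2.396074266579063
[(-25, 16.2), (-17, 24.2), (-9, 27.3), (-1, 28.0), (7, 28.5), (15, 27.9), (23, 27.4), (31, 26.6), (39, 26.2), (47, 26.6), (55, 27.4)]
[(-25, -18.7), (-17, -22.6), (-9, -24.7), (-1, -25.1), (7, -25.3), (15, -25.0), (23, -24.4), (31, -23.8), (39, -22.7), (47, -22.0), (55, -20.1)]
xmin -34.8686854971643 xmax 214.02900906642893 [214.02900907  19.45494616]
toe [ 0.40011979 -0.21630179] [[207.8430579   -2.82660709]]
```

Call:
{"name": "step_arm", "arguments": {"motion": [[[0,0,3,0,0,0,8.5]]], "newtons": 30}}

```text
time: 1.88
tcp_pos: [0.1551, -0.6012, 0.2658]
eef_rot: [0.436, 0.562, -0.43, 0.556]
force: [0.4, 1.3, -1.7]
gripper_width: 0.085
```

```bash
cat > seat.py <<'E'
from h import *
from scipy.optimize import least_squares
from scipy.ndimage import map_coordinates
def edge(f,P,Nn,lo,hi,z):
    s=np.arange(lo,hi,.0004); X=P[:,None]+Nn[:,None]*s[None,:,None]
    uv=proj(f,np.concatenate([X,np.full(X.shape[:2]+(1,),z)],2).reshape(-1,3))
    I=cv2.GaussianBlur(f["pixels"].astype(np.float32),(0,0),.5)
    V=np.stack([map_coordinates(I[...,c],[uv[:,1],uv[:,0]],order=3) for c in range(3)],-1).reshape(*X.shape[:2],3)
    g=np.linalg.norm(np.gradient(V,axis=1),axis=2)
    inside=np.linalg.norm(V-[44,25,15],axis=2)
    out=[]
    for k in range(len(P)):
        # first strong gradient peak leaving the sole
        pk=[i for i in range(1,len(s)-1) if g[k,i]>=g[k,i-1] and g[k,i]>g[k,i+1] and g[k,i]>.4*g[k].max()]
        out.append(s[pk[0]] if pk else np.nan)
    return P+Nn*np.array(out)[:,None]
if __name__=="__main__":
    fs=[grab_frame("top"),grab_frame("side")]
    for n,f in zip(("top","side"),fs):
        p=np.array([.504,-.036,np.radians(241.5)])
        for it in range(4):
            c,s=np.cos(p[2]),np.sin(p[2]); R=np.array([[c,-s],[s,c]])
            a=np.radians(np.arange(90,271,6)); loc0=np.c_[-.001+.024*np.cos(a),.024*np.sin(a)]; nn=np.c_[np.cos(a),np.sin(a)]
            xs=np.arange(.002,.034,.003)
            loc0=np.r_[loc0,np.c_[xs,xs*0+.02],np.c_[xs,xs*0-.02]]; nn=np.r_[nn,np.c_[xs*0,xs*0+1],np.c_[xs*0,xs*0-1]]
            E=edge(f,loc0@R.T+p[:2],nn@R.T,-.004,.018,.164); E=E[np.isfinite(E[:,0])]
            def res(q):
                c,s=np.cos(q[2]),np.sin(q[2]); L=(E-q[:2])@np.array([[c,-s],[s,c]])
                arc=np.hypot(L[:,0]+.001,L[:,1])-.030
                # sides: half width may taper symmetrically: q[3] slope
                return np.where(L[:,0]<-.001,arc,abs(L[:,1])-.030-q[3]*np.maximum(L[:,0],0))
            r=least_squares(res,[*p,0],loss="soft_l1",f_scale=.0008,x_scale=[.01,.01,.1,.1]); p=r.x[:3]
        print(n,np.round(p[:2]*1000,2),np.degrees(p[2]).round(2),"taper",r.x[3].round(3)); print(np.round(res(r.x)*1000,1))
E
python3 seat.py
```

```text
top [506.4 -35.4] 239.93 taper -0.041
[-0.4 -0.4 -0.4 -0.8  1.2 -0.  -0.8 -0.4 -0.8  0.8  1.2 -0.4 -0.4 -0.4
 -0.4 -0.4 -0.8  2.   2.8 -0.   0.4  0.8  2.   4.8 -1.6 -1.2 -0.4 -0.
 -0.  -0.  -0.4 -0.3  0.6  0.7  0.8  0.6  0.3 -0.  -0.3 -0.2 -0.1 -0.3
 -0.3 -0.6 -0.1 -0.3  0.2 -0.1  0.   0.2  0.3  0.  -0.2]
side [503.94 -32.18] 243.29 taper 0.012
[ 1.5  1.1  0.7  0.7  0.7  0.7  0.3 -0.1 -0.5 -0.9 -1.7 -2.5 -2.5 -2.1
 -1.3  6.7  7.5 -0.5  0.3  0.3  0.4 -0.   0.4  0.4  0.4  0.4  0.4  0.4
  0.4  0.   0.1  1.5  1.5  1.5  1.4  1.   0.6  0.1  0.1  0.1 -1.2 -1.6
  0.4  0.8  0.7  0.3  0.7  0.2  0.6  0.1 -0.3 -0.3 -0.8]
```

Call:
{"name": "step_arm", "arguments": {"motion": [[[15.7,27.9,0,0,0,0.28,7],[15.7,27.9,0,0,0,0.28,7],[15.7,27.9,0,0,0,0.28,7],[15.7,27.9,0,0,0,0.28,7],[15.7,27.9,0,0,0,0.28,7],[15.7,27.9,0,0,0,0.28,7],[15.7,27.9,0,0,0,0.28,7],[15.7,27.9,0,0,0,0.28,7]]]}}

```text
time: 2.65
tcp_pos: [0.3135, -0.3233, 0.2724]
eef_rot: [0.351, 0.614, -0.35, 0.614]
force: [0.7, 0.1, -0.2]
gripper_width: 0.0698
```

Call:
{"name": "step_arm", "arguments": {"motion": [[[15.7,27.9,0,0,0,0.28,7],[15.7,27.9,0,0,0,0.28,7],[15.7,27.9,0,0,0,0.28,7],[15.7,27.9,0,0,0,0.28,7],[15.7,27.9,0,0,0,0.28,7],[15.7,27.9,0,0,0,0.28,7],[15.7,27.9,0,0,0,0.28,7],[15.7,27.9,0,0,0,0.28,7]]]}}

```text
time: 3.32
tcp_pos: [0.471, -0.0443, 0.2726]
eef_rot: [0.262, 0.657, -0.261, 0.658]
force: [-0.1, -0.3, 0.9]
gripper_width: 0.0699
```

Call:
{"name": "step_arm", "arguments": {"motion": [[[15.7,27.9,0,0,0,0.28,7],[15.7,27.9,0,0,0,0.28,7],[15.7,27.9,0,0,0,0.28,7],[15.7,27.9,0,0,0,0.28,7],[15.7,27.9,0,0,0,0.28,7],[15.7,27.9,0,0,0,0.28,7],[15.7,27.9,0,0,0,0.28,7],[15.7,27.9,0,0,0,0.28,7]]]}}

```text
time: 3.98
tcp_pos: [0.6281, 0.2352, 0.2719]
eef_rot: [0.168, 0.687, -0.167, 0.687]
force: [0.3, -0.7, 0.7]
gripper_width: 0.0699
```

Call:
{"name": "step_arm", "arguments": {"motion": [[[0.9,1.5,-4,0,0,0,7],[0.9,1.5,-8,0,0,0,6.6],[0.9,1.5,-12,0,0,0,6.5],[0.9,1.5,-16,0,0,0,6.4],[0.9,1.5,-20,0,0,0,6.4],[0.9,1.5,-24,0,0,0,6.4],[0.9,1.5,-25.7,0,0,0,6.4],[0.9,1.5,-25.7,0,0,0,6.4]]]}}

```text
time: 4.65
tcp_pos: [0.6326, 0.2458, 0.0102]
eef_rot: [0.166, 0.689, -0.169, 0.685]
force: [0.3, -0.6, 0.5]
gripper_width: 0.0642
```

Call:
{"name": "step_arm", "arguments": {"motion": [[[0,0,-0.2,0,0,0,6.4],[0,0,-0.4,0,0,0,6.4],[0,0,-0.4,0,0,0,6.4],[0,0,-0.4,0,0,0,6.4]]]}}

```text
time: 4.98
tcp_pos: [0.6369, 0.247, 0.013]
eef_rot: [0.168, 0.686, -0.167, 0.688]
force: [0.4, 0.2, -0.1]
gripper_width: 0.0643
```

Call:
{"name": "step_arm", "arguments": {"motion": [[[0,0,0,0,0,0,6.4],[0,0,0,0,0,0,6.4],[0,0,0,0,0,0,6.4]]]}}

```text
time: 5.23
tcp_pos: [0.6361, 0.2468, 0.012]
eef_rot: [0.168, 0.687, -0.168, 0.687]
force: [0.4, -0.6, -1.3]
gripper_width: 0.0643
```

```bash
python3 - <<'E'
from h import *
for i in range(3):
    s=get_state(); print(s["time"],s["tcp_pos"],s["force"],s["joint_vel"].round(3))
    f=grab_frame("side")
u=proj(f,[[.637,.25,.03]])[0].astype(int)
c=f["pixels"][u[1]-25:u[1]+35,u[0]-40:u[0]+40]; cv2.imwrite("pics/g1.png",cv2.resize(c,None,fx=9,fy=9,interpolation=cv2.INTER_CUBIC)[...,::-1]); print(u)
E
```

```text
5.2333 [0.63606844 0.24681751 0.01202893] [ 0.3754434  -0.61501632 -1.29321286] [-0.     0.006 -0.004 -0.002 -0.    -0.   ]
5.2833 [0.6359588  0.24677296 0.01184203] [ 0.11215283  0.53477233 -0.34067078] [-0.     0.004 -0.002  0.    -0.     0.002]
5.3333 [0.63584932 0.24674874 0.01165962] [ 0.44797118 -0.61538992 -0.25455692] [-0.001  0.005 -0.     0.     0.002  0.001]
[207 244]
```

View pics/g1.png

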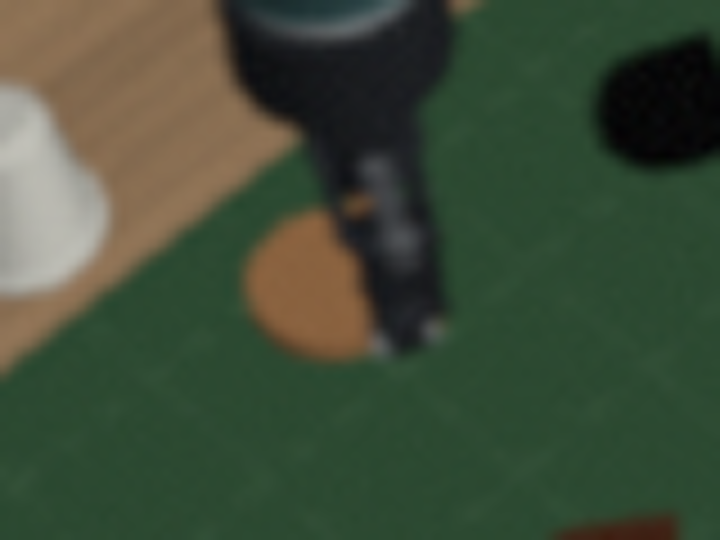

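Call:
{"name": "step_arm", "arguments": {"motion": [[[0,0,0,0,0,0,5.9],[0,0,0,0,0,0,5.6],[0,0,0,0,0,0,5.2],[0,0,0,0,0,0,5],[0,0,0,0,0,0,5],[0,0,0,0,0,0,5]]], "newtons": 35}}

```text
time: 5.88
tcp_pos: [0.6359, 0.2468, 0.0117]
eef_rot: [0.168, 0.687, -0.168, 0.687]
force: [-0.5, -0.2, 4.3]
gripper_width: 0.0569
```

Call:
{"name": "step_arm", "arguments": {"motion": [[[0,0,1,0,0,0,5],[0,0,3,0,0,0,5],[0,0,6,0,0,0,5],[0,0,10,0,0,0,5],[0,0,14,0,0,0,5],[0,0,18,0,0,0,5],[0,0,21,0,0,0,5],[0,0,21,0,0,0,5]]]}}

```text
time: 6.55
tcp_pos: [0.6401, 0.248, 0.2309]
eef_rot: [0.17, 0.682, -0.165, 0.692]
force: [1.1, -0.2, 1.2]
gripper_width: 0.0563
```

```bash
python3 - <<'E'
from h import *
s=get_state(); print(s["time"],s["tcp_pos"],s["gripper_width"])
f=grab_frame("side"); g=grab_frame("top"); p=s["tcp_pos"]; out=[]
for h in(f,g):
    u=proj(h,[p])[0].astype(int); out.append(h["pixels"][u[1]-30:u[1]+30,u[0]-35:u[0]+35])
cv2.imwrite("pics/g2.png",cv2.resize(np.hstack(out),None,fx=5.6,fy=5.6,interpolation=cv2.INTER_CUBIC)[...,::-1])
E
```

```text
6.55 [0.64010139 0.24795115 0.23091248] 0.056315981495383055
```

View pics/g2.png

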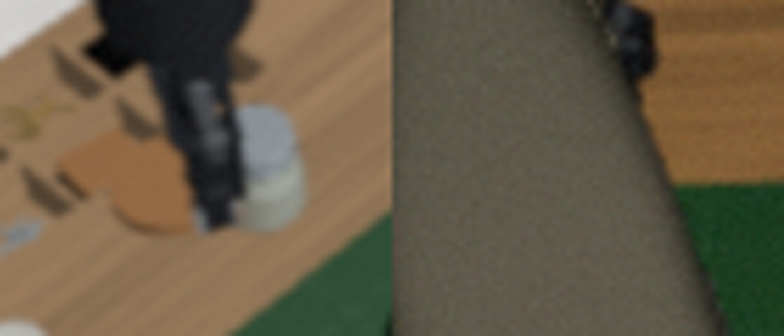

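Call:
{"name": "step_arm", "arguments": {"motion": [[[-13.8,-29.6,0,0,0,-0.027,5],[-13.8,-29.6,0,0,0,-0.027,5],[-13.8,-29.6,0,0,0,-0.027,5],[-13.8,-29.6,0,0,0,-0.027,5],[-13.8,-29.6,0,0,0,-0.027,5],[-13.8,-29.6,0,0,0,-0.027,5],[-13.8,-29.6,0,0,0,-0.027,5],[-13.8,-29.6,0,0,0,-0.027,5]]]}}

```text
time: 7.32
tcp_pos: [0.4945, -0.0508, 0.219]
eef_rot: [0.177, 0.686, -0.177, 0.683]
force: [-0.3, -0.4, 0.2]
gripper_width: 0.0564
```

Call:
{"name": "step_arm", "arguments": {"motion": [[[0,0,-1.5,0,0,0,5],[0,0,-3,0,0,0,5],[0,0,-4,0,0,0,5],[0,0,-4,0,0,0,5],[0,0,-4,0,0,0,5],[0,0,-4,0,0,0,5]]]}}

```text
time: 7.82
tcp_pos: [0.4978, -0.0489, 0.1812]
eef_rot: [0.177, 0.685, -0.177, 0.684]
force: [0.1, 0.7, -0.6]
gripper_width: 0.0565
```

```bash
python3 - <<'E'
from h import *
s=get_state(); print(s["time"],s["tcp_pos"],s["eef_rot"],s["gripper_width"],s["force"])
f=grab_frame("side"); g=grab_frame("top"); out=[]
for h in(f,g):
    u=proj(h,[[.505,-.035,.17]])[0].astype(int); out.append(h["pixels"][u[1]-30:u[1]+30,u[0]-35:u[0]+35])
cv2.imwrite("pics/g3.png",cv2.resize(np.hstack(out),None,fx=5.6,fy=5.6,interpolation=cv2.INTER_CUBIC)[...,::-1])
E
```

```text
7.8167 [ 0.49778815 -0.0488613   0.18117061] [ 0.17669108  0.68488686 -0.17671854  0.68445659] 0.05650537600740565 [ 0.13742268  0.6821551  -0.56161413]
```

View pics/g3.png

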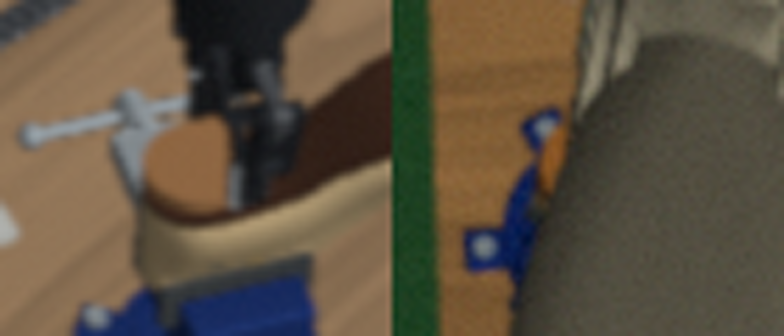

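Call:
{"name": "step_arm", "arguments": {"motion": [[[0,0,-0.3,0,0,0,5],[0,0,-0.6,0,0,0,5],[0,0,-0.7,0,0,0,5],[0,0,-0.75,0,0,0,5],[0,0,-0.75,0,0,0,5],[0,0,-0.75,0,0,0,5]]]}}

```text
time: 8.42
tcp_pos: [0.4978, -0.0493, 0.1738]
eef_rot: [0.177, 0.685, -0.177, 0.685]
force: [0.5, -0.1, 0.6]
gripper_width: 0.0564
```

Call:
{"name": "step_arm", "arguments": {"motion": [[[0,0,-0.05,0,0,0,5],[0,0,-0.1,0,0,0,5],[0,0,-0.1,0,0,0,5],[0,0,-0.1,0,0,0,5]]]}}

```text
time: 8.75
tcp_pos: [0.4978, -0.0493, 0.1737]
eef_rot: [0.177, 0.684, -0.177, 0.685]
force: [-2.8, 0.4, 5.1]
gripper_width: 0.0564
```

Call:
{"name": "step_arm", "arguments": {"motion": [[[0,0,0.03,0,0,0,5.9],[0,0,0.05,0,0,0,6.4],[0,0,0.05,0,0,0,6.8],[0,0,0.05,0,0,0,6.8],[0,0,1.5,0,0,0,6.8],[0,0,4,0,0,0,6.8],[0,0,7,0,0,0,4],[0,0,7,0,0,0,1]]]}}

```text
time: 9.42
tcp_pos: [0.5012, -0.0501, 0.2484]
eef_rot: [0.177, 0.681, -0.177, 0.688]
force: [0.9, -1.3, 0.4]
gripper_width: 0.0446
```

Call:
{"name": "step_arm", "arguments": {"motion": [[[4,7,0,0,0,0,0],[12,20,0,0,0,0,0],[12,20,0,0,0,0,0],[12,20,0,0,0,0,0],[12,20,0,0,0,0,0],[12,20,0,0,0,0,0],[12,20,0,0,0,0,0]]]}}

```text
time: 10.0
tcp_pos: [0.6201, 0.155, 0.2418]
eef_rot: [0.176, 0.685, -0.175, 0.685]
force: [0.4, 0.4, 1.4]
gripper_width: 0.0003
```

```bash
python3 - <<'E'
from h import *
s=get_state(); print(s["time"],s["tcp_pos"],s["gripper_width"])
out=[]
for n in("side","top"):
    h=grab_frame(n); r=fit(h,"big",(.505,-.035,np.radians(241)),.164,16); print(n,r[0][:2]*1000,np.degrees(r[0][2]),r[1])
    u=proj(h,[[.505,-.035,.17]])[0].astype(int); out.append(h["pixels"][u[1]-30:u[1]+30,u[0]-35:u[0]+35])
cv2.imwrite("pics/g4.png",cv2.resize(np.hstack(out),None,fx=5.6,fy=5.6,interpolation=cv2.INTER_CUBIC)[...,::-1])
E
```

```text
10.0 [0.62005096 0.15497861 0.24179649] 0.00030438043328840595
side [466.13572052 -83.08733136] 328.72262482869274 23.07374422786258
top [508.0059769 -35.1731943] 241.07446449577688 28.717824054925476
```

View pics/g4.png

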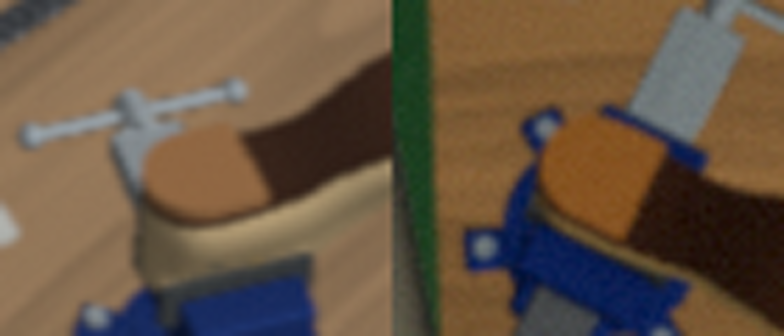

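The tan lift sits on the seat with its front edge towards the toe. A dark rim shows on the near side in both views. To measure the offset I'll fit both, using the earlier frames as background and allowing for the sole's thickness.

```bash
cat > cmp.py <<'E'
from h import *
from scipy.ndimage import map_coordinates
def poly(L,W,p,z,front=None):
    d=D(L,W,40); c,s=np.cos(p[2]),np.sin(p[2]); return np.c_[d@np.array([[c,s],[-s,c]])+p[:2],np.full(len(d),z)]
def fill(f,X,box,S=8,blur=.7):
    return render(f,X,box,S,blur)
def compfit(f,before,name,p0,z,R=17):
    "pose of a piece laid on the known background"
    u=proj(f,[[p0[0],p0[1],z]])[0].astype(int); b=(u[0]-R,u[1]-R,2*R,2*R); sl=np.s_[b[1]:b[1]+2*R,b[0]:b[0]+2*R]
    A=f["pixels"][sl].astype(float).reshape(-1,3); B=before[sl].astype(float).reshape(-1,3)
    def cost(q):
        p=[p0[0]+q[0]/100,p0[1]+q[1]/100,p0[2]+q[2]]; t=poly(*SZ[name],p,z+.008); lo=poly(*SZ[name],p,z)
        mt=render(f,t,b).ravel(); mh=np.maximum(render(f,np.r_[t,lo],b).ravel(),mt); ms=mh-mt
        T=A-B*(1-mh)[:,None]; G=np.c_[mt,ms]; return (abs(T-G@np.linalg.lstsq(G,T,rcond=None)[0])**1.5).mean()
    r=min((minimize(cost,[0,0,a],method="Nelder-Mead",options=dict(initial_simplex=[[0,0,a],[.4,0,a],[0,.4,a],[0,0,a+.1]],xatol=.002,fatol=1e-3)) for a in(-.05,.05)),key=lambda r:r.fun)
    return np.array([p0[0]+r.x[0]/100,p0[1]+r.x[1]/100,p0[2]+r.x[2]]),r.fun
def solefit(f,img,p0,t=None,zt=.164):
    I=cv2.GaussianBlur(img.astype(np.float32),(0,0),.8); d=D(.120,.060,60); d[:,0]+=.029 # back at -31
    d=np.c_[np.r_[d[:-2,0],np.linspace(.002,.012,6),np.linspace(.002,.012,6)],np.r_[d[:-2,1],np.full(6,.03),np.full(6,-.03)]]
    def cost(q):
        p=[p0[0]+q[0]/100,p0[1]+q[1]/100]; c,s=np.cos(p0[2]),np.sin(p0[2]); xy=d@np.array([[c,s],[-s,c]])+p
        th=abs(q[2])/100
        X=np.r_[np.c_[xy,np.full(len(xy),zt)],np.c_[xy,np.full(len(xy),zt-th)]]
        h=cv2.convexHull(proj(f,X).astype(np.float32)).reshape(-1,2)
        # resample closed hull
        h2=np.r_[h,h[:1]]; L=np.r_[0,np.cumsum(np.linalg.norm(np.diff(h2,axis=0),axis=1))]; k=np.linspace(0,L[-1],240,endpoint=False)
        P=np.c_[np.interp(k,L,h2[:,0]),np.interp(k,L,h2[:,1])]; n=np.roll(P,-1,0)-np.roll(P,1,0); n=np.c_[n[:,1],-n[:,0]]/np.linalg.norm(n,axis=1)[:,None]
        W=at_z(f,P,zt)[:,:2]-p; lx=W@[c,s]; keep=lx<.010
        S=lambda Q:np.stack([map_coordinates(I[...,ch],[Q[:,1],Q[:,0]],order=1) for ch in range(3)],-1)
        g=np.linalg.norm(S(P+.6*n)-S(P-.6*n),axis=1)
        return -np.minimum(g,60)[keep].mean()
    best=min((minimize(cost,[a,b,.3],method="Nelder-Mead",options=dict(initial_simplex=[[a,b,.3],[a+.3,b,.3],[a,b+.3,.3],[a,b,.6]],xatol=.002,fatol=1e-3)) for a in(-.2,.1) for b in(-.2,.1)),key=lambda r:r.fun)
    return np.array([p0[0]+best.x[0]/100,p0[1]+best.x[1]/100]),abs(best.x[2])*10,best.fun
E
python3 - <<'E'
from cmp import *
th=np.radians(241)
for n in("top","side"):
    f=grab_frame(n); bf=cv2.imread(f"pics/{n}0.png")[...,::-1]; save(f,n+"1.png")
    r=compfit(f,bf,"big",(.505,-.035,th),.164); s=solefit(f,bf,(.505,-.035,th))
    c,sn=np.cos(th),np.sin(th); d=(r[0][:2]-s[0])@np.array([[c,-sn],[sn,c]])
    print(n,"tan",np.round(r[0][:2]*1000,2),np.degrees(r[0][2]).round(2),r[1].round(2),"sole",np.round(s[0]*1000,2),"t",s[1],s[2],"tan-sole local mm",d*1000)
E
```

```text
top tan [508.18 -35.72] 242.12 8.15 sole [505.78 -34.96] t 40.95858008981576 -33.80698776245117 tan-sole local mm [-0.49961711  2.47189933]
side tan [505.59 -35.79] 241.28 18.92 sole [504.23 -36.05] t 4.531910965645957 -47.263336181640625 tan-sole local mm [-0.89060814  1.06399272]
```

```bash
sed -i 's|th=abs(q\[2\])/100|th=abs(q[2])/100 if t is None else t|' cmp.py; python3 - <<'E'
from cmp import *
for n in("top","side"):
    f=grab_frame(n); bf=cv2.imread(f"pics/{n}0.png")[...,::-1]
    for deg in(240,242):
      th=np.radians(deg)
      for t in(.002,.0035,.005):
        s=solefit(f,bf,(.5055,-.035,th),t); print(n,deg,t,np.round(s[0]*1000,2),s[2].round(2))
    r=[compfit(f,bf,"big",(.506+dx,-.035,th),.164) for dx in(-.002,.002)]; print([(np.round(q[0][:2]*1000,2),np.degrees(q[0][2]),q[1]) for q in r])
E
```

```text
top 240 0.002 [506.88 -35.73] -30.55
top 240 0.0035 [506.94 -36.07] -30.39
top 240 0.005 [507.08 -36.19] -30.21
top 242 0.002 [506.85 -35.78] -30.67
top 242 0.0035 [506.96 -35.95] -30.51
top 242 0.005 [507.08 -36.08] -30.33
[(array([508.18, -35.73]), np.float64(242.04072811122154), np.float64(7.823768359801558)), (array([508.18, -35.72]), np.float64(242.19029414058392), np.float64(7.924909326269865))]
side 240 0.002 [503.91 -34.81] -46.68
side 240 0.0035 [504.08 -35.56] -47.03
side 240 0.005 [504.37 -36.37] -47.2
side 242 0.002 [503.87 -34.74] -46.81
side 242 0.0035 [504.04 -35.53] -47.1
side 242 0.005 [504.39 -36.41] -47.25
[(array([505.66, -35.86]), np.float64(241.233309331644), np.float64(18.499828363084067)), (array([505.67, -35.77]), np.float64(241.33381817573073), np.float64(19.22670637302403))]
```

Call:
{"name": "step_arm", "arguments": {"motion": [[[-12,-20,0,0,0,0,6.6],[-12,-20,0,0,0,0,6.6],[-12,-20,0,0,0,0,6.6],[-12,-20,0,0,0,0,6.6],[-12,-20,0,0,0,0,6.6],[-12,-20,0,0,0,0,6.6],[-12,-20,-2,0,0,0,6.6],[-12,-20,-4,0,0,0,6.6]]]}}

```text
time: 10.97
tcp_pos: [0.4974, -0.052, 0.2043]
eef_rot: [0.179, 0.682, -0.179, 0.686]
force: [0.1, 0.4, -0.5]
gripper_width: 0.066
```

Call:
{"name": "step_arm", "arguments": {"motion": [[[0,0,-1.5,0,0,0,6.5],[0,0,-2.4,0,0,0,6.4],[0,0,-2.75,0,0,0,6.4],[0,0,-2.75,0,0,0,6.4],[0,0,-2.75,0,0,0,6.4]]]}}

```text
time: 11.38
tcp_pos: [0.498, -0.0495, 0.176]
eef_rot: [0.177, 0.684, -0.177, 0.685]
force: [0.3, 0.3, 0.2]
gripper_width: 0.064
```

Call:
{"name": "step_arm", "arguments": {"motion": [[[0,0,0,0,0,0,5.6],[0,0,0,0,0,0,5],[0,0,0,0,0,0,5],[0,0,0,0,0,0,5],[0,0,0,0,0,0,5]]]}}

```text
time: 11.8
tcp_pos: [0.4986, -0.0495, 0.1769]
eef_rot: [0.177, 0.684, -0.177, 0.685]
force: [-0.7, 0.6, 5.6]
gripper_width: 0.056
```

Call:
{"name": "step_arm", "arguments": {"motion": [[[0,0,0.3,0,0,0,5],[-0.13,0,0.3,0,0,0,5],[-0.13,0,0.3,0,0,0,5],[-0.13,0,0.3,0,0,0,5],[-0.13,0,0.3,0,0,0,5]]]}}

```text
time: 12.22
tcp_pos: [0.4962, -0.0492, 0.178]
eef_rot: [0.177, 0.685, -0.177, 0.684]
force: [-0.1, -0.3, -0.3]
gripper_width: 0.0559
```

Call:
{"name": "step_arm", "arguments": {"motion": [[[0,0,-0.1,0,0,0,5],[0,0,-0.2,0,0,0,5],[0,0,-0.3,0,0,0,5],[0,0,-0.35,0,0,0,5],[0,0,-0.35,0,0,0,5],[0,0,-0.35,0,0,0,5]]]}}

```text
time: 12.72
tcp_pos: [0.4964, -0.0493, 0.1768]
eef_rot: [0.177, 0.684, -0.177, 0.685]
force: [-4.7, 1.3, 12.3]
gripper_width: 0.0554
```

Call:
{"name": "step_arm", "arguments": {"motion": [[[0,0,0,0,0,0,5.9],[0,0,0,0,0,0,6.4],[0,0,0,0,0,0,6.8],[0,0,0.1,0,0,0,6.8],[0,0,1.5,0,0,0,6.8],[0,0,4,0,0,0,6],[0,0,4,0,0,0,2],[0,0,4,0,0,0,0]]]}}

```text
time: 13.38
tcp_pos: [0.4977, -0.0496, 0.2161]
eef_rot: [0.177, 0.683, -0.177, 0.686]
force: [0.9, 0.3, 0.2]
gripper_width: 0.0368
```

Call:
{"name": "step_arm", "arguments": {"motion": [[[0.8,1.45,0,0,0,0,0],[0.8,1.45,-1,0,0,0,0],[0.8,1.45,-1.4,0,0,0,0],[0.8,1.45,-1.4,0,0,0,0],[0.8,1.45,-1.4,0,0,0,0]]]}}

```text
time: 13.8
tcp_pos: [0.5031, -0.0348, 0.1993]
eef_rot: [0.177, 0.686, -0.177, 0.683]
force: [-0.7, -0.3, -0.1]
gripper_width: -0.0001
```

Call:
{"name": "step_arm", "arguments": {"motion": [[[0,0,-0.6,0,0,0,0],[0,0,-1.1,0,0,0,0],[0,0,-1.4,0,0,0,0],[0,0,-1.55,0,0,0,0],[0,0,-1.65,0,0,0,0],[0,0,-1.65,0,0,0,0],[0,0,-1.65,0,0,0,0]]]}}

```text
time: 14.38
tcp_pos: [0.5045, -0.0348, 0.1844]
eef_rot: [0.177, 0.684, -0.177, 0.685]
force: [-0.5, -0.6, -0.1]
gripper_width: -0.0002
```

Call:
{"name": "step_arm", "arguments": {"motion": [[[0,0,-0.1,0,0,0,0],[0,0,-0.2,0,0,0,0],[0,0,-0.3,0,0,0,0],[0,0,-0.3,0,0,0,0],[0,0,-0.3,0,0,0,0]]]}}

```text
time: 14.8
tcp_pos: [0.5048, -0.0349, 0.183]
eef_rot: [0.177, 0.684, -0.177, 0.685]
force: [-2.9, 0.7, 8.0]
gripper_width: -0.0
```

Call:
{"name": "step_arm", "arguments": {"motion": [[[0,0,-0.1,0,0,0,0],[0,0,-0.2,0,0,0,0],[0,0,-0.2,0,0,0,0],[0,0,-0.2,0,0,0,0],[0,0,-0.2,0,0,0,0],[0,0,-0.2,0,0,0,0]]]}}

```text
time: 15.3
tcp_pos: [0.5048, -0.0349, 0.183]
eef_rot: [0.177, 0.684, -0.177, 0.685]
force: [-6.1, 1.5, 18.9]
gripper_width: 0.0
```

Call:
{"name": "step_arm", "arguments": {"motion": [[[0,0,0.5,0,0,0,0],[0,0,2,0,0,0,3],[0,0,6,0,0,0,7],[4,7,6,0,0,0,7],[8,14,6,0,0,0,7],[10,18,6,0,0,-0.1,7],[10,18,6,0,0,-0.1,7],[10,18,6,0,0,-0.15,7]]]}}

```text
time: 15.97
tcp_pos: [0.6053, 0.1472, 0.2395]
eef_rot: [0.228, 0.669, -0.228, 0.67]
force: [0.6, -1.2, 1.0]
gripper_width: 0.0699
```

```bash
python3 - <<'E'
from cmp import *
s=get_state(); print(s["time"],s["tcp_pos"],s["eef_rot"])
th=np.radians(241); S=dict(top=(506.9,-35.9),side=(504.2,-35.7))
for n in("top","side"):
    f=grab_frame(n); bf=cv2.imread(f"pics/{n}0.png")[...,::-1]; save(f,n+"2.png")
    r=compfit(f,bf,"big",(.506,-.035,th),.164); d=r[0][:2]*1000-S[n]
    print(n,np.round(r[0][:2]*1000,2),np.degrees(r[0][2]),r[1],"off world",d)
E
```

```text
15.9667 [0.60534958 0.14723635 0.23945293] [ 0.22823799  0.6690597  -0.22793193  0.66956223]
top [506.93 -35.97] 241.11372293291024 8.06596119433516 off world [ 0.03198662 -0.06779641]
side [504.51 -35.54] 240.52132413781212 20.20094731723703 off world [0.30714791 0.16469744]
```

Call:
{"name": "step_arm", "arguments": {"motion": [[[-12.97,12.75,0,0,0,0.017,6.6],[-12.97,12.75,0,0,0,0.017,6.4],[-12.97,12.75,0,0,0,0.017,6.2],[-12.97,12.75,-2,0,0,0.017,6.2],[-12.97,12.75,-6,0,0,0.017,6.2],[-12.97,12.75,-10,0,0,0.017,6.2],[-12.97,12.75,-14,0,0,0.017,6.2],[-12.97,12.75,-17,0,0,0.017,6.2]]]}}

```text
time: 16.73
tcp_pos: [0.4729, 0.2721, 0.0671]
eef_rot: [0.221, 0.672, -0.222, 0.671]
force: [-0.0, 0.3, -0.4]
gripper_width: 0.0621
```

Call:
{"name": "step_arm", "arguments": {"motion": [[[0,0,-2.5,0,0,0,6.2],[0,0,-4.2,0,0,0,6.2],[0,0,-5,0,0,0,6.2],[0,0,-5,0,0,0,6.2],[0,0,-5,0,0,0,6.2],[0,0,-5,0,0,0,6.2]]]}}

```text
time: 17.23
tcp_pos: [0.4762, 0.2731, 0.0209]
eef_rot: [0.223, 0.671, -0.222, 0.672]
force: [-0.4, -0.2, 0.3]
gripper_width: 0.0622
```

Call:
{"name": "step_arm", "arguments": {"motion": [[[0,0.15,-0.5,0,0,0,6.2],[0,0.15,-0.9,0,0,0,6.2],[0,0.15,-0.9,0,0,0,6.2],[0,0.15,-0.9,0,0,0,6.2]]]}}

```text
time: 17.57
tcp_pos: [0.4746, 0.2742, 0.0104]
eef_rot: [0.222, 0.671, -0.222, 0.671]
force: [0.0, 0.6, 0.5]
gripper_width: 0.062
```

```bash
python3 - <<'E'
from h import *
s=get_state(); print(s["time"],s["tcp_pos"],s["eef_rot"],s["force"])
f=grab_frame("side"); r=fit(f,"mid",(.484,.287,np.radians(233.4)),.002,14); print(r)
E
```

```text
17.5667 [0.4746295  0.27421688 0.01038079] [ 0.22202482  0.67134259 -0.22208511  0.67132877] [0.01631991 0.62823621 0.47302142]
(array([0.48260345, 0.28632728, 3.86169761]), np.float64(12.152859308291589))
```

Call:
{"name": "step_arm", "arguments": {"motion": [[[0,0,0,0,0,0,5.6],[0,0,0,0,0,0,5.2],[0,0,0,0,0,0,4.8],[0,0,0,0,0,0,4.6],[0,0,0,0,0,0,4.6],[0,0,0,0,0,0,4.6]]]}}

```text
time: 18.12
tcp_pos: [0.475, 0.2743, 0.0108]
eef_rot: [0.222, 0.671, -0.222, 0.671]
force: [-1.6, 0.0, 5.2]
gripper_width: 0.0526
```

Call:
{"name": "step_arm", "arguments": {"motion": [[[0,0,1,0,0,0,4.6],[0,0,3,0,0,0,4.6],[0,0,6,0,0,0,4.6],[0,0,10,0,0,0,4.6],[0,0,14,0,0,0,4.6],[0,0,18,0,0,0,4.6],[0,0,22,0,0,0,4.6],[0,0,22,0,0,0,4.6]]]}}

```text
time: 18.78
tcp_pos: [0.4796, 0.2764, 0.2402]
eef_rot: [0.226, 0.667, -0.218, 0.676]
force: [0.4, 1.6, 0.1]
gripper_width: 0.0528
```

Call:
{"name": "step_arm", "arguments": {"motion": [[[2.18,-32.3,0,0,0,0.133,4.6],[2.18,-32.3,0,0,0,0.133,4.6],[2.18,-32.3,0,0,0,0.133,4.6],[2.18,-32.3,0,0,0,0.133,4.6],[2.18,-32.3,0,0,0,0.133,4.6],[2.18,-32.3,0,0,0,0.133,4.6],[2.18,-32.3,0,0,0,0.133,4.6],[2.18,-32.3,0,0,0,0.133,4.6]]]}}

```text
time: 19.45
tcp_pos: [0.4961, -0.0513, 0.2304]
eef_rot: [0.177, 0.684, -0.178, 0.685]
force: [0.8, 0.4, -0.1]
gripper_width: 0.0531
```

Call:
{"name": "step_arm", "arguments": {"motion": [[[0,0,-1.5,0,0,0,4.6],[0,0,-3,0,0,0,4.6],[0,0,-4,0,0,0,4.6],[0,0,-4.3,0,0,0,4.6],[0,0,-4.3,0,0,0,4.6],[0,0,-4.3,0,0,0,4.6],[0,0,-4.3,0,0,0,4.6]]]}}

```text
time: 20.03
tcp_pos: [0.4971, -0.0484, 0.1881]
eef_rot: [0.177, 0.684, -0.177, 0.685]
force: [0.8, 0.3, -0.7]
gripper_width: 0.0527
```

Position is within 0.4 mm of target, so I lower it to contact.

Call:
{"name": "step_arm", "arguments": {"motion": [[[0,0,-0.3,0,0,0,4.6],[0,0,-0.5,0,0,0,4.6],[0,0,-0.65,0,0,0,4.6],[0,0,-0.75,0,0,0,4.6],[0,0,-0.8,0,0,0,4.6],[0,0,-0.8,0,0,0,4.6],[0,0,-0.8,0,0,0,4.6]]]}}

```text
time: 20.62
tcp_pos: [0.4967, -0.0486, 0.1808]
eef_rot: [0.177, 0.684, -0.177, 0.685]
force: [-2.9, 0.9, 8.0]
gripper_width: 0.0525
```

Call:
{"name": "step_arm", "arguments": {"motion": [[[0,0,0,0,0,0,5.5],[0,0,0,0,0,0,6],[0,0,0,0,0,0,6.4],[0,0,0.1,0,0,0,6.4],[0,0,1.5,0,0,0,6.4],[0,0,4,0,0,0,6],[0,0,4,0,0,0,2],[0,0,4,0,0,0,0]]]}}

```text
time: 21.28
tcp_pos: [0.4978, -0.0491, 0.2208]
eef_rot: [0.177, 0.683, -0.177, 0.686]
force: [-0.9, 0.3, -0.7]
gripper_width: 0.0366
```

Call:
{"name": "step_arm", "arguments": {"motion": [[[0.8,1.38,0,0,0,0,0],[0.8,1.38,-1,0,0,0,0],[0.8,1.38,-2,0,0,0,0],[0.8,1.38,-2.3,0,0,0,0],[0.8,1.38,-2.3,0,0,0,0],[0.8,1.38,-2.3,0,0,0,0]]]}}

```text
time: 21.78
tcp_pos: [0.5035, -0.0351, 0.1952]
eef_rot: [0.177, 0.685, -0.177, 0.684]
force: [0.2, -0.4, 0.9]
gripper_width: 0.0004
```

Call:
{"name": "step_arm", "arguments": {"motion": [[[0,0,-0.2,0,0,0,0],[0,0,-0.4,0,0,0,0],[0,0,-0.5,0,0,0,0],[0,0,-0.6,0,0,0,0],[0,0,-0.7,0,0,0,0],[0,0,-0.8,0,0,0,0],[0,0,-0.8,0,0,0,0]]]}}

```text
time: 22.37
tcp_pos: [0.5046, -0.0351, 0.191]
eef_rot: [0.177, 0.684, -0.177, 0.685]
force: [-5.7, 0.7, 13.9]
gripper_width: -0.0001
```

Call:
{"name": "step_arm", "arguments": {"motion": [[[0,0,-0.1,0,0,0,0],[0,0,-0.1,0,0,0,0],[0,0,-0.1,0,0,0,0],[0,0,-0.1,0,0,0,0],[0,0,-0.1,0,0,0,0]]]}}

```text
time: 22.78
tcp_pos: [0.5047, -0.0351, 0.191]
eef_rot: [0.177, 0.684, -0.177, 0.685]
force: [-6.6, 1.2, 18.2]
gripper_width: -0.0001
```

Call:
{"name": "step_arm", "arguments": {"motion": [[[0,0,0.5,0,0,0,0],[0,0,2,0,0,0,3],[0,0,5.5,0,0,0,5.8],[4,6,5.5,0,0,0.077,5.8],[10.4,15.3,5.5,0,0,0.077,5.8],[10.4,15.3,5.5,0,0,0.077,5.8],[10.4,15.3,5.5,0,0,0.077,5.8],[10.4,15.3,5.5,0,0,0.077,5.8]]]}}

```text
time: 23.45
tcp_pos: [0.6111, 0.1218, 0.2423]
eef_rot: [0.15, 0.69, -0.149, 0.692]
force: [0.1, -0.2, 0.0]
gripper_width: 0.0581
```

```bash
python3 - <<'E'
from cmp import *
s=get_state(); print(s["time"],s["tcp_pos"],s["eef_rot"])
S=dict(top=(506.93,-35.97),side=(504.51,-35.54)); out=[]
for n in("top","side"):
    f=grab_frame(n); bf=cv2.imread(f"pics/{n}2.png")[...,::-1]; save(f,n+"3.png")
    r=compfit(f,bf,"mid",(.506,-.035,np.radians(241)),.172); d=r[0][:2]*1000-S[n]
    print(n,np.round(r[0][:2]*1000,2),np.degrees(r[0][2]),r[1],"off world",d)
    u=proj(f,[[.505,-.035,.17]])[0].astype(int); out.append(f["pixels"][u[1]-30:u[1]+30,u[0]-35:u[0]+35])
cv2.imwrite("pics/g5.png",cv2.resize(np.hstack(out),None,fx=5.6,fy=5.6,interpolation=cv2.INTER_CUBIC)[...,::-1])
E
```

```text
23.45 [0.61114093 0.12176936 0.24234356] [ 0.15038708  0.69031306 -0.14876517  0.69189633]
top [505.75 -36.54] 242.11517599636298 6.545286704644433 off world [-1.1790619  -0.56523924]
side [504.13 -35.08] 245.16251104993512 2.7382516754359867 off world [-0.38462042  0.45522741]
```

View pics/g5.png

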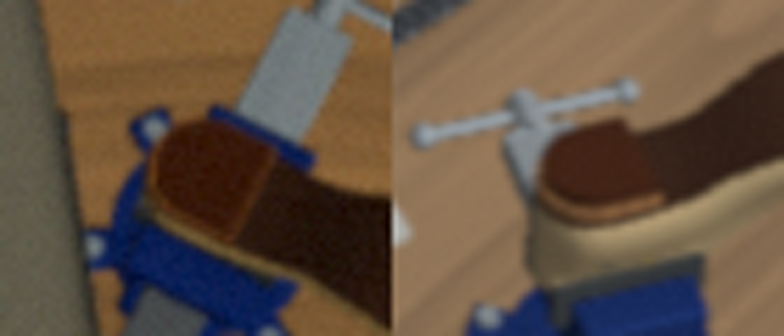

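```bash
python3 - <<'E'
from cmp import *
for n in("top","side"):
  f=grab_frame(n); A=cv2.imread
  for name,bf,af,z in(("big","0","2",.164),("mid","2","3",.172)):
    b=A(f"pics/{n}{bf}.png")[...,::-1]; g=dict(f); g["pixels"]=A(f"pics/{n}{af}.png")[...,::-1]
    for R in(13,17):
      for d in(236,241,246):
        r=compfit(g,b,name,(.5055,-.0355,np.radians(d)),z,R); print(n,name,R,d,np.round(r[0][:2]*1000,2),np.degrees(r[0][2]).round(1),r[1].round(2))
E
```

```text
top big 13 236 [506.77 -36.01] 241.6 6.95
top big 13 241 [506.81 -35.94] 241.7 6.95
top big 13 246 [506.81 -35.97] 242.1 6.95
top big 17 236 [506.94 -35.95] 241.0 8.06
top big 17 241 [506.77 -35.94] 241.0 8.07
top big 17 246 [506.77 -35.99] 241.3 8.08
top mid 13 236 [505.8  -36.71] 242.6 7.31
top mid 13 241 [505.85 -36.42] 242.9 7.3
top mid 13 246 [505.97 -36.54] 242.4 7.32
top mid 17 236 [505.98 -36.74] 241.3 6.51
top mid 17 241 [505.8  -36.81] 241.9 6.51
top mid 17 246 [505.8  -36.79] 241.8 6.51
side big 13 236 [504.45 -35.3 ] 239.3 16.67
side big 13 241 [504.5  -35.27] 238.5 16.71
side big 13 246 [504.38 -35.53] 238.8 16.72
side big 17 236 [504.61 -35.69] 240.0 19.88
side big 17 241 [504.5  -35.55] 240.5 19.84
side big 17 246 [504.5  -35.55] 240.5 19.84
side mid 13 236 [504.17 -35.16] 244.3 3.76
side mid 13 241 [504.18 -34.89] 243.8 3.68
side mid 13 246 [504.34 -35.  ] 244.4 3.78
side mid 17 236 [504.17 -35.16] 244.3 2.7
side mid 17 241 [504.19 -35.12] 244.3 2.69
side mid 17 246 [504.18 -34.94] 243.7 2.65
```

Call:
{"name": "step_arm", "arguments": {"motion": [[[0,0,-4,0,0,0,5.8],[0,0,-8,0,0,0,5.8],[0,0,-12,0,0,0,5.8],[0,0,-16,0,0,0,5.8],[0,0,-20,0,0,0,5.8],[0,0,-22,0,0,0,5.8],[0,0,-22,0,0,0,5.8],[0,0,-22,0,0,0,5.8]]]}}

```text
time: 24.32
tcp_pos: [0.6067, 0.1167, 0.0215]
eef_rot: [0.151, 0.692, -0.152, 0.69]
force: [0.8, -0.9, 0.8]
gripper_width: 0.0579
```

Call:
{"name": "step_arm", "arguments": {"motion": [[[0,0,0,0,0,0,5.8],[0,0,0,0,0,0,5.8],[0,0,0,0,0,0,5.8]]]}}

```text
time: 24.57
tcp_pos: [0.6108, 0.118, 0.0251]
eef_rot: [0.151, 0.689, -0.15, 0.693]
force: [-0.9, -0.2, -0.4]
gripper_width: 0.0579
```

Call:
{"name": "step_arm", "arguments": {"motion": [[[0,0.05,-0.6,0,0,0,5.8],[0,0.05,-1.2,0,0,0,5.8],[0,0.05,-1.25,0,0,0,5.8],[0,0.05,-1.25,0,0,0,5.8],[0,0.05,-1.25,0,0,0,5.8],[0,0.05,-1.25,0,0,0,5.8]]]}}

```text
time: 25.07
tcp_pos: [0.6085, 0.1186, 0.0097]
eef_rot: [0.15, 0.691, -0.151, 0.691]
force: [1.0, -0.8, -0.2]
gripper_width: 0.0579
```

Call:
{"name": "step_arm", "arguments": {"motion": [[[0,0,0.2,0,0,0,5.8],[0,0,0.2,0,0,0,5.4],[0,0,0.2,0,0,0,5],[0,0,0.2,0,0,0,4.6],[0,0,0.2,0,0,0,4.2],[0,0,0.2,0,0,0,4.2],[0,0,0.2,0,0,0,4.2],[0,0,0.2,0,0,0,4.2]]]}}

```text
time: 25.73
tcp_pos: [0.6091, 0.1186, 0.0125]
eef_rot: [0.151, 0.691, -0.15, 0.691]
force: [-0.9, -0.7, 5.5]
gripper_width: 0.0486
```

Call:
{"name": "step_arm", "arguments": {"motion": [[[0,0,1,0,0,0,4.2],[0,0,3,0,0,0,4.2],[0,0,6,0,0,0,4.2],[0,0,10,0,0,0,4.2],[0,0,14,0,0,0,4.2],[0,0,18,0,0,0,4.2],[0,0,22,0,0,0,4.2],[0,0,22,0,0,0,4.2]]]}}

```text
time: 26.4
tcp_pos: [0.6135, 0.119, 0.2421]
eef_rot: [0.152, 0.685, -0.149, 0.696]
force: [2.3, 0.7, 1.0]
gripper_width: 0.0483
```

Call:
{"name": "step_arm", "arguments": {"motion": [[[-11.1,-16.5,0,0,0,-0.077,4.2],[-11.1,-16.5,0,0,0,-0.077,4.2],[-11.1,-16.5,0,0,0,-0.077,4.2],[-11.1,-16.5,0,0,0,-0.077,4.2],[-11.1,-16.5,0,0,0,-0.077,4.2],[-11.1,-16.5,0,0,0,-0.077,4.2],[-11.1,-16.5,0,0,0,-0.077,4.2],[-11.1,-16.5,-1,0,0,-0.077,4.2]]]}}

```text
time: 27.07
tcp_pos: [0.4991, -0.0468, 0.2235]
eef_rot: [0.177, 0.683, -0.177, 0.686]
force: [0.3, 0.4, 0.1]
gripper_width: 0.0487
```

Call:
{"name": "step_arm", "arguments": {"motion": [[[0,0,-1.2,0,0,0,4.2],[0,0,-2,0,0,0,4.2],[0,0,-2.5,0,0,0,4.2],[0,0,-2.5,0,0,0,4.2],[0,0,-2.5,0,0,0,4.2],[0,0,-2.5,0,0,0,4.2]]]}}

```text
time: 27.57
tcp_pos: [0.498, -0.0462, 0.197]
eef_rot: [0.177, 0.684, -0.177, 0.685]
force: [-0.7, -0.6, 0.8]
gripper_width: 0.0489
```

Call:
{"name": "step_arm", "arguments": {"motion": [[[-0.02,-0.02,-0.3,0,0,0,4.2],[-0.02,-0.02,-0.5,0,0,0,4.2],[-0.02,-0.02,-0.6,0,0,0,4.2],[-0.02,-0.02,-0.7,0,0,0,4.2],[-0.02,-0.02,-0.75,0,0,0,4.2],[-0.02,-0.02,-0.75,0,0,0,4.2],[-0.02,-0.02,-0.75,0,0,0,4.2]]]}}

```text
time: 28.15
tcp_pos: [0.4973, -0.0467, 0.1904]
eef_rot: [0.177, 0.684, -0.177, 0.685]
force: [-2.4, 0.6, 6.2]
gripper_width: 0.0491
```

Call:
{"name": "step_arm", "arguments": {"motion": [[[0,0,0,0,0,0,5.1],[0,0,0,0,0,0,5.6],[0,0,0,0,0,0,6],[0,0,0.1,0,0,0,6],[0,0,1.5,0,0,0,6],[0,0,4,0,0,0,6],[0,0,4,0,0,0,2],[0,0,4,0,0,0,0]]]}}

```text
time: 28.82
tcp_pos: [0.4986, -0.047, 0.2308]
eef_rot: [0.177, 0.683, -0.177, 0.686]
force: [-0.2, -0.1, -0.6]
gripper_width: 0.0368
```

Call:
{"name": "step_arm", "arguments": {"motion": [[[0.7,1.2,0,0,0,0,0],[0.7,1.2,-1,0,0,0,0],[0.7,1.2,-2,0,0,0,0],[0.7,1.2,-2.4,0,0,0,0],[0.7,1.2,-2.4,0,0,0,0],[0.7,1.2,-2.4,0,0,0,0]]]}}

```text
time: 29.32
tcp_pos: [0.5032, -0.0348, 0.204]
eef_rot: [0.177, 0.686, -0.177, 0.684]
force: [0.1, -0.6, 0.3]
gripper_width: -0.0003
```

Call:
{"name": "step_arm", "arguments": {"motion": [[[0,0,-0.2,0,0,0,0],[0,0,-0.4,0,0,0,0],[0,0,-0.5,0,0,0,0],[0,0,-0.6,0,0,0,0],[0,0,-0.7,0,0,0,0],[0,0,-0.8,0,0,0,0],[0,0,-0.8,0,0,0,0]]]}}

```text
time: 29.9
tcp_pos: [0.5045, -0.0348, 0.199]
eef_rot: [0.177, 0.684, -0.177, 0.685]
force: [-3.7, 0.5, 7.8]
gripper_width: 0.0005
```

Call:
{"name": "step_arm", "arguments": {"motion": [[[0,0,-0.1,0,0,0,0],[0,0,-0.2,0,0,0,0],[0,0,-0.2,0,0,0,0],[0,0,-0.2,0,0,0,0],[0,0,-0.2,0,0,0,0],[0,0,-0.2,0,0,0,0],[0,0,-0.2,0,0,0,0]]]}}

```text
time: 30.48
tcp_pos: [0.5045, -0.0348, 0.1989]
eef_rot: [0.177, 0.684, -0.177, 0.685]
force: [-6.7, 0.8, 18.6]
gripper_width: 0.0002
```

Call:
{"name": "step_arm", "arguments": {"motion": [[[0,0,0.5,0,0,0,0],[0,0,2,0,0,0,3],[0,0,5.5,0,0,0,6],[4,6,5.5,0,0,0,6],[10,18,5.5,0,0,0,6],[10,18,5.5,0,0,0,6],[10,18,5.5,0,0,0,6],[10,18,5.5,0,0,0,6]]]}}

```text
time: 31.15
tcp_pos: [0.6052, 0.1473, 0.2505]
eef_rot: [0.177, 0.684, -0.177, 0.685]
force: [0.4, -0.9, 0.0]
gripper_width: 0.0599
```

```bash
python3 - <<'E'
from cmp import *
s=get_state(); print(s["time"],s["tcp_pos"])
S=dict(top=(505.85,-36.7),side=(504.18,-35.1)); T=dict(top=(506.85,-35.96),side=(504.5,-35.54)); out=[]
for n in("top","side"):
    f=grab_frame(n); bf=cv2.imread(f"pics/{n}3.png")[...,::-1]; save(f,n+"4.png")
    r=compfit(f,bf,"cap",(.5055,-.0355,np.radians(241)),.180,15)
    print(n,np.round(r[0][:2]*1000,2),np.degrees(r[0][2]),r[1],"vs mid",r[0][:2]*1000-S[n],"vs tan",r[0][:2]*1000-T[n])
    u=proj(f,[[.505,-.035,.17]])[0].astype(int); out.append(f["pixels"][u[1]-30:u[1]+30,u[0]-35:u[0]+35])
cv2.imwrite("pics/g6.png",cv2.resize(np.hstack(out),None,fx=5.6,fy=5.6,interpolation=cv2.INTER_CUBIC)[...,::-1])
E
```

```text
31.15 [0.60524554 0.14731283 0.25048675]
top [504.1 -35.3] 240.74569483933598 6.207712741839467 vs mid [-1.74842837  1.4019229 ] vs tan [-2.74842837  0.6619229 ]
side [502.93 -33.8 ] 244.75272928094955 3.7893471282283557 vs mid [-1.24887419  1.30042955] vs tan [-1.56887419  1.74042955]
```

View pics/g6.png

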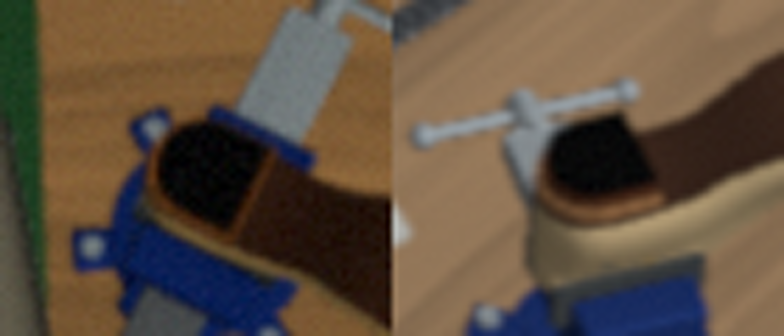

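```bash
python3 - <<'E'
from cmp import *
out=[]
for n,T,Cc in(("top",(.50685,-.03596),(.5041,-.0353)),("side",(.5045,-.03554),(.50293,-.0338))):
    f=grab_frame(n); u=proj(f,[[.505,-.036,.18]])[0].astype(int); Z=16; R=12
    c=f["pixels"][u[1]-R:u[1]+R,u[0]-R:u[0]+R].astype(float)
    c=np.clip(255*(c/255)**.55,0,255).astype(np.uint8); im=cv2.resize(c,None,fx=Z,fy=Z,interpolation=cv2.INTER_CUBIC)
    def dr(name,p,z,col):
        P=(proj(f,poly(*SZ[name],(*p,np.radians(241.3)),z))-u+R+.5)*Z; cv2.polylines(im,[np.round(P*8).astype(int)],True,col,1,cv2.LINE_AA,3)
    dr("cap",T,.188,(0,255,0)); dr("cap",Cc,.188,(255,60,60)); dr("mid",T,.180,(0,255,255)); dr("big",T,.172,(255,255,0))
    out.append(im)
cv2.imwrite("pics/g7.png",np.hstack(out)[...,::-1])
E
```

```text
(no output)
```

View pics/g7.png

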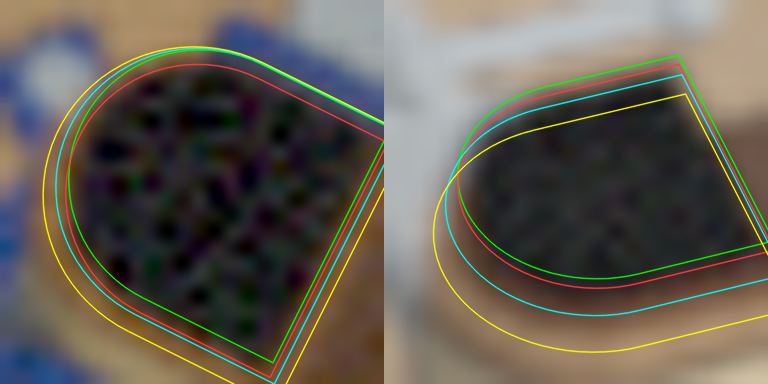

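The brightened overlay shows the black piece about 2 mm off centre towards -x/+y: its far edge follows the red fitted line, not the green centred one. I will regrip it, lift it slightly and shift it.

Call:
{"name": "step_arm", "arguments": {"motion": [[[-10.7,-19.2,0,0,0,0,6],[-10.7,-19.2,0,0,0,0,6],[-10.7,-19.2,0,0,0,0,6],[-10.7,-19.2,0,0,0,0,6],[-10.7,-19.2,0,0,0,0,6],[-10.7,-19.2,0,0,0,0,6],[-10.7,-19.2,-1.5,0,0,0,6],[-10.7,-19.2,-3,0,0,0,6]]]}}

```text
time: 32.02
tcp_pos: [0.4967, -0.049, 0.2214]
eef_rot: [0.179, 0.683, -0.179, 0.685]
force: [-0.0, 0.2, -1.1]
gripper_width: 0.0598
```

Call:
{"name": "step_arm", "arguments": {"motion": [[[0.05,-0.04,-1.5,0,0,0,6],[0.1,-0.06,-2.5,0,0,0,6],[0.1,-0.06,-2.9,0,0,0,6],[0.1,-0.06,-2.9,0,0,0,6],[0.1,-0.06,-2.9,0,0,0,6],[0.1,-0.06,-2.9,0,0,0,6]]]}}

```text
time: 32.52
tcp_pos: [0.4989, -0.0474, 0.1922]
eef_rot: [0.177, 0.684, -0.177, 0.685]
force: [-0.7, -0.7, 0.6]
gripper_width: 0.0597
```

Call:
{"name": "step_arm", "arguments": {"motion": [[[0,0,0,0,0,0,5.4],[0,0,0,0,0,0,5],[0,0,0,0,0,0,4.6],[0,0,0,0,0,0,4.2],[0,0,0,0,0,0,4.2],[0,0,0,0,0,0,4.2]]]}}

```text
time: 33.02
tcp_pos: [0.4992, -0.0474, 0.1925]
eef_rot: [0.177, 0.684, -0.177, 0.685]
force: [-1.3, 0.5, 5.1]
gripper_width: 0.0486
```

Call:
{"name": "step_arm", "arguments": {"motion": [[[0,0,0,0,0,0,5.1],[0,0,0,0,0,0,5.6],[0,0,0,0,0,0,6],[0,0,0.1,0,0,0,6],[0,0,1.5,0,0,0,6],[0,0,5,0,0,0,6],[4,7,5,0,0,0,4],[10,18,5,0,0,0,1]]]}}

```text
time: 33.68
tcp_pos: [0.541, 0.0245, 0.244]
eef_rot: [0.179, 0.682, -0.178, 0.686]
force: [1.1, 0.0, -0.1]
gripper_width: 0.0367
```

Call:
{"name": "step_arm", "arguments": {"motion": [[[3,5,0,0,0,0,0],[6,11,0,0,0,0,0],[6,11,0,0,0,0,0],[6,11,0,0,0,0,0]]]}}

```text
time: 34.02
tcp_pos: [0.602, 0.1411, 0.2406]
eef_rot: [0.176, 0.685, -0.174, 0.686]
force: [0.7, -0.8, -0.5]
gripper_width: 0.0
```

```bash
python3 - <<'E'
from cmp import *
s=get_state(); print(s["time"],s["tcp_pos"])
S=dict(top=(505.85,-36.7),side=(504.18,-35.1)); T=dict(top=(506.85,-35.96),side=(504.5,-35.54)); out=[]
for n in("top","side"):
    f=grab_frame(n); bf=cv2.imread(f"pics/{n}3.png")[...,::-1]; save(f,n+"5.png")
    r=compfit(f,bf,"cap",(.5055,-.0355,np.radians(241)),.180,13)
    print(n,np.round(r[0][:2]*1000,2),np.degrees(r[0][2]),r[1],"vs mid",r[0][:2]*1000-S[n],"vs tan",r[0][:2]*1000-T[n])
    g=dict(f); c=r[0]; t=T[n]
    u=proj(f,[[.505,-.036,.18]])[0].astype(int); Z=16; R=12
    k=f["pixels"][u[1]-R:u[1]+R,u[0]-R:u[0]+R].astype(float)
    im=cv2.resize(np.clip(255*(k/255)**.5,0,255).astype(np.uint8),None,fx=Z,fy=Z,interpolation=cv2.INTER_CUBIC); out.append(im)
cv2.imwrite("pics/g8.png",np.hstack(out)[...,::-1])
E
```

```text
34.0167 [0.60197954 0.14113844 0.2406293 ]
top [505.66 -36.51] 244.52375905958078 7.659786350143971 vs mid [-0.18590997  0.19341205] vs tan [-1.18590997 -0.54658795]
side [504.29 -35.01] 245.67874596658206 5.388822619586771 vs mid [0.10677913 0.09392018] vs tan [-0.21322087  0.53392018]
```

View pics/g8.png

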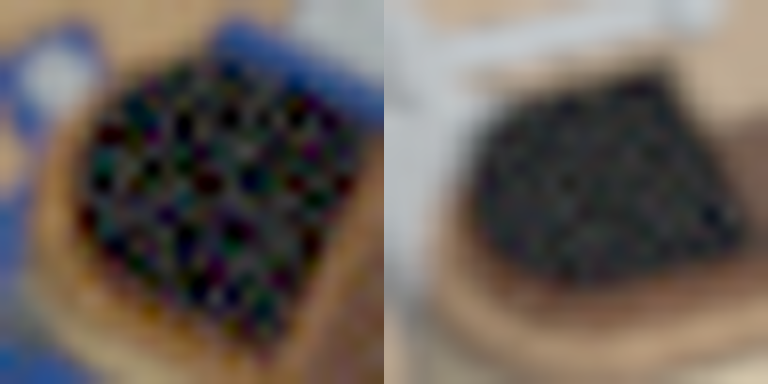

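```bash
python3 - <<'E'
from cmp import *
s=get_state(); print(s["time"],s["tcp_pos"])
for n in("top","side"):
  f=grab_frame(n); A=lambda k:cv2.imread(f"pics/{n}{k}.png")[...,::-1]
  for R in(12,15):
   for d in(239,244):
    print(n,R,[(nm+k,np.round(r[0][:2]*1000,1),np.degrees(r[0][2]).round(1)) for nm,b,k,z in(("mid","2","3",.172),("cap","3","4",.18),("cap","3","5",.18)) for g in[dict(f,pixels=A(k))] for r in[compfit(g,A(b),nm,(.505,-.0355,np.radians(d)),z,R)]])
E
```

```text
34.1167 [0.59920341 0.13671761 0.24050316]
top 12 [('mid3', array([505.8, -36.5]), np.float64(244.7)), ('cap4', array([504., -35.]), np.float64(241.0)), ('cap5', array([505.8, -36.3]), np.float64(243.6))]
top 12 [('mid3', array([505.9, -36.4]), np.float64(244.8)), ('cap4', array([504.4, -35.3]), np.float64(240.9)), ('cap5', array([506.1, -36.3]), np.float64(243.5))]
top 15 [('mid3', array([505.8, -36.5]), np.float64(241.6)), ('cap4', array([503.9, -35.4]), np.float64(243.0)), ('cap5', array([505.8, -36.3]), np.float64(243.0))]
top 15 [('mid3', array([505.8, -36.8]), np.float64(242.1)), ('cap4', array([504.2, -35.3]), np.float64(241.2)), ('cap5', array([505.9, -36.4]), np.float64(244.0))]
side 12 [('mid3', array([504.2, -35.2]), np.float64(244.2)), ('cap4', array([502.8, -34.4]), np.float64(243.7)), ('cap5', array([504.3, -35. ]), np.float64(245.7))]
side 12 [('mid3', array([504.3, -35. ]), np.float64(242.7)), ('cap4', array([502.8, -34. ]), np.float64(246.1)), ('cap5', array([504.2, -34.8]), np.float64(246.2))]
side 15 [('mid3', array([504.2, -34.9]), np.float64(243.5)), ('cap4', array([502.8, -33.6]), np.float64(244.8)), ('cap5', array([504.3, -35.5]), np.float64(246.2))]
side 15 [('mid3', array([504.2, -35.1]), np.float64(245.1)), ('cap4', array([502.6, -34. ]), np.float64(244.8)), ('cap5', array([504.3, -34.9]), np.float64(245.7))]
```

Call:
{"name": "step_arm", "arguments": {"motion": [[[-9.45,-17.2,0,0,0,0,0],[-9.45,-17.2,0,0,0,0,0],[-9.45,-17.2,0,0,0,0,0],[-9.45,-17.2,0,0,0,0,0],[-9.45,-17.2,0,0,0,0,0],[-9.45,-17.2,-1.5,0,0,0,0],[-9.45,-17.2,-2.8,0,0,0,0],[-9.45,-17.2,-2.8,0,0,0,0]]]}}

```text
time: 34.88
tcp_pos: [0.5012, -0.0382, 0.2111]
eef_rot: [0.178, 0.686, -0.179, 0.683]
force: [-0.4, -0.1, -1.1]
gripper_width: 0.0001
```

Call:
{"name": "step_arm", "arguments": {"motion": [[[0,0,-0.3,0,0,0,0],[0,0,-0.6,0,0,0,0],[0,0,-0.8,0,0,0,0],[0,0,-0.9,0,0,0,0],[0,0,-1.1,0,0,0,0],[0,0,-1.2,0,0,0,0],[0,0,-1.2,0,0,0,0]]]}}

```text
time: 35.47
tcp_pos: [0.5046, -0.0364, 0.2012]
eef_rot: [0.177, 0.685, -0.177, 0.685]
force: [0.0, -0.5, 1.0]
gripper_width: -0.0002
```

Call:
{"name": "step_arm", "arguments": {"motion": [[[0,0,-0.15,0,0,0,0],[0,0,-0.3,0,0,0,0],[0,0,-0.4,0,0,0,0],[0,0,-0.5,0,0,0,0],[0,0,-0.5,0,0,0,0],[0,0,-0.5,0,0,0,0],[0,0,-0.5,0,0,0,0]]]}}

```text
time: 36.05
tcp_pos: [0.5049, -0.0366, 0.199]
eef_rot: [0.177, 0.684, -0.177, 0.685]
force: [-5.1, 0.7, 12.8]
gripper_width: -0.0001
```

Call:
{"name": "step_arm", "arguments": {"motion": [[[0,0,-0.12,0,0,0,0],[0,0,-0.12,0,0,0,0],[0,0,-0.12,0,0,0,0],[0,0,-0.12,0,0,0,0],[0,0,-0.12,0,0,0,0],[0,0,-0.12,0,0,0,0]]]}}

```text
time: 36.55
tcp_pos: [0.505, -0.0366, 0.199]
eef_rot: [0.177, 0.684, -0.177, 0.685]
force: [-7.9, 1.2, 19.0]
gripper_width: 0.0001
```

Call:
{"name": "step_arm", "arguments": {"motion": [[[0,0,0.5,0,0,0,0],[0,0,2,0,0,0,0],[0,0,5.5,0,0,0,0],[4,6,5.5,0,0,0,0],[10,18,5.5,0,0,0,0],[10,18,5.5,0,0,0,0],[10,18,5.5,0,0,0,0],[10,18,5.5,0,0,0,0]]]}}

```text
time: 37.22
tcp_pos: [0.6055, 0.1454, 0.2501]
eef_rot: [0.177, 0.684, -0.177, 0.685]
force: [0.9, -0.3, 1.0]
gripper_width: -0.0001
```

```bash
python3 - <<'E'
from cmp import *
s=get_state(); print(s["time"],s["tcp_pos"])
S=dict(top=(505.85,-36.6),side=(504.2,-35.1)); out=[]
for n in("top","side"):
    f=grab_frame(n); bf=cv2.imread(f"pics/{n}3.png")[...,::-1]
    r=compfit(f,bf,"cap",(.5055,-.0355,np.radians(241)),.180,15)
    print(n,np.round(r[0][:2]*1000,2),np.degrees(r[0][2]),r[1],"vs mid",r[0][:2]*1000-S[n])
    # unmoved red / others
    d=abs(f["pixels"].astype(int)-cv2.imread(f"pics/{n}0.png")[...,::-1]).max(2); u=proj(f,[[.451,.159,.006]])[0].astype(int); print("red patch diff",d[u[1]-14:u[1]+14,u[0]-14:u[0]+14].mean())
    u=proj(f,[[.505,-.035,.17]])[0].astype(int); out.append(f["pixels"][u[1]-30:u[1]+30,u[0]-35:u[0]+35])
cv2.imwrite("pics/g9.png",cv2.resize(np.hstack(out),None,fx=5.6,fy=5.6,interpolation=cv2.INTER_CUBIC)[...,::-1])
E
```

```text
37.2167 [0.60547147 0.1453641  0.2500727 ]
top [506.12 -36.23] 241.16238095111893 7.035251514254217 vs mid [0.26796559 0.3718934 ]
red patch diff 69.53061224489795
side [504.04 -35.3 ] 245.68395835425477 4.362116621101738 vs mid [-0.15906927 -0.20081827]
red patch diff 7.323979591836735
```

View pics/g9.png

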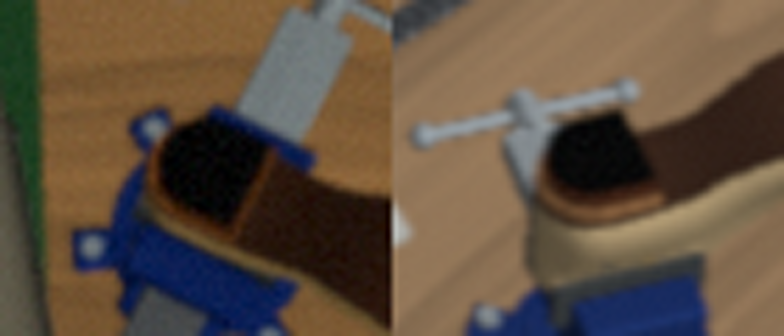

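The final view shows the stack as tan, brown and black, with the front edges towards the toe and an even rim. The arm hides the red piece in the top view, and the side view shows little change there. Handing in.

```bash
python3 -c "from bench import *; print(hand_in())"
```

```text
the job is handed in; nothing more can be done
None
```

The heel is built up on the last in the order asked: tan lift, dark brown lift, black top piece, each with its straight front edge towards the toe. I set each piece down to light contact, let go, and pressed it with closed fingertips at about 18–19 N; none of them gave. The job took about 37 s of the 72 s allowed.

I had to move two pieces:
- **Tan lift:** it landed about 1.3 mm off, so I regripped it and shifted it before pressing.
- **Black top piece:** it was about 2 mm off to one side after its first press, so I regripped it, recentred it and pressed it again.

Last checks, measured from both cameras:

| Piece | Offset from what is below it |
|---|---|
| Tan on seat | about 0.3 mm |
| Brown on tan | about 0.7 mm (the cameras differ by about 1.3 mm) |
| Black on brown | 0.3–0.5 mm |

- **Angles disagree:** at the last look the top camera put the black piece at 241° and the side camera at 246°, and the brown piece showed a similar spread. The gripper set each of them at 241°. A residual twist of 1–3° on the brown or black piece can't be ruled out.
- **Red piece:** the side camera showed little change around it. The arm hid it from the top camera at the end, so only one view confirms it stayed put. I didn't check the other bystanders individually, but the arm made no deliberate contact with them.

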